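# Set out drawer pulls for lacquering

### The arm

A 6-joint arm with a two-finger parallel gripper is mounted at the origin on the work surface. World frame = base frame: x ahead of the robot, y to its left, z up, the work surface at z = 0. Lengths are in m, angles in rad, forces in N, time in s.
With the tool pointing down it reaches from about 0.35 to 0.975 m from the base axis. Payload 4.9 kg.
Tool frame: the origin (TCP) lies midway between the tips of the shut fingers; the grasp point (between the pads) lies 19 mm behind it; z points along the fingers, y is the direction in which the jaws open and shut (so a half turn about z gives the same grasp; the last joint's range is limited). The gripper opens to 85 mm and grips with 20 to 120 N. Pads are 22 mm wide; open, the fingers measure 114 mm over their backs; the gripper's body (76 mm by 85 mm) begins 54 mm behind the grasp point. The pads swing forward as they close: fully open they stand 13 mm farther back than shut.
Start: joints at [-1.233, 0.053, 1.613, -0, 1.476, -0.119], TCP at [0.276, -0.561, 0.231] pointing down, gripper open.
Joint ranges: [-3.01, 3.01], [-1.01, 2.22], [0.06, 2.58], [-1.02, 4.17], [0.09, 2.62], [-3.14, 3.14]. Speed limits (rad/s): [2.57, 2.57, 3.14, 3.14, 3.14, 3.14].

### API

Orientations are given as a rotation vector (axis times angle).
In Python, from station import ctrl gives the robot as it stands.
- The arm moves only by the tool apply_moves, never from a script. Its argument "rows" is a list of rows, each a list of 6 numbers: the shift along the tool's x, y, z in cm, then the turn, a rotation vector about the tool's x, y, z in units of 5 degrees (1.0 is 5 degrees). In form: [[x, y, z, rx, ry, rz], ...]. A call has 1 to 20 rows; each row is the pose to reach, as a shift and turn from the pose measured when the call began, along the tool's axes at that moment; what a row does not reach only later rows make up. A row lasts 1/10 s, in which the tool goes at most 50 mm and 8.59 degrees, less where a joint would pass 70% of its speed; a pose out of reach is approached as far as the arm can. A call with a gripper value outside its range is refused whole. "grip" is the closure, from 0 (fully open) to 1 (shut), set as the call begins (left out, the last holds). The fingers move at their own pace and stop on an object; "squeeze" is the grip in N (left out, the last holds). Time passes only in rows, so rows that repeat a pose let the fingers close. It gives the time, the measured TCP pose, the force and the opening at its end, in the units of the state.
- ctrl.get_obs(): the state, without advancing time (a new reading comes with each control period).
- ctrl.get_image(name): name is "scene" or "top" or "wrist"; returns a dict with "color" (400x640x3 uint8, blue, green, red), "mtx" (3x3 intrinsics, pixels), "rvec" (rotation vector, rad) and "tvec" (3), from world to camera coordinates, as OpenCV has them. Camera axes: x right, y down, z forward; pixel columns grow to the right and rows downward; lengths in m; the calibration is good to about 2 mm. A picture is of the moment at which its call begins. There is no depth.
- ctrl.finish_job(): hands the job in, once; it reports no verdict.
The state is a dict: "t": time; "q": joint angles; "dq": joint speeds; "effort": joint torques, N m; "tool_pos": TCP position; "tool_rot": TCP orientation; "contact_force": force on the tool from outside, world axes, zero at the start; "wrist_torque": the same for the moment, N m; "opening": finger opening in m.
Only numpy, scipy, OpenCV 4.12 (cv2) and the standard library are available. Lean on these libraries where they do the work, as an engineer would, in place of code of your own. Each camera call takes 0.05 s, during which the arm holds its last target.

### The job

Get the market stall ready for lacquering. First lift the red cap off the spray can and set it, same way up, flat in the black dish. Then take every drawer pull out of the sloped tray and lay it foot down on the spraying board, one to a place, lengthwise inside the outlines: brass in the yellow outlines, pewter in the blue ones. When all are laid out, slide the extractor's speed control to the green mark; leave the other things on the table where they are.

Things in the scene. Friction and masses are not known exactly. Their poses are not given: they have to be found in the camera images.
- tray: Wooden sorting tray, 224 x 200 mm, fixed, to the left or right. Floor rises along its +x (away from the robot) at 0.21 rad; 45 mm above the table in the middle, 22 to 68 mm at the ends. Two rows (near, far) of 3 cells, each about 106 x 60 mm; dividers and side walls 10 mm high, 4 mm thick; near and far end lips 22 mm high. Origin on the table under its centre, z up.
- board: Papered plywood spraying board, 228 x 236 x 4 mm, fixed flat on the table on the other side from the tray. Six outlined places, each 98 (board x) x 49 mm: yellow ones (brass) centred at board x = +52 mm, blue ones (pewter) at x = -52 mm, both at y = -80, 0, +80 mm, z = 4 mm. +x points roughly away from the robot. Origin on the table under its centre, z up.
- can: Upright spray can of lacquer, fixed: blue cylinder 62 mm across with a paper label, flat shoulder 110 mm above the table, on it a steel boss 38 mm across and 12 mm high and a white nozzle to 136 mm. Stands at the far left or far right (the speed control stands on the other side). Origin at the centre of its foot.
- cap: Loose red cap of the spray can: plastic cup turned mouth down, 56 mm outside diameter, 45 mm high, wall 3 mm, 30 g; it just rests on the can's shoulder around the boss. Origin at the centre of its open lower rim, z up through its closed top.
- dish_floor (a point): Centre of the floor of the black round cap dish, fixed on the table in the middle between tray and board: outside diameter 80 mm, inside 72 mm, floor 4 mm and rim 14 mm above the table.
- fan: Extractor speed control, fixed: grey box 60 x 190 x 22 mm on the table, track along its own y. Origin at the centre of its foot; its +y points roughly away from the robot (world +x) and is the direction of rising speed.
- fan_slider (a joint): Travel of the control's slider along the control's +y, in m, 0 (near end) to 0.12; it starts between 0 and 0.04 and reads 0.085 at the green mark. Stays where it is left; moves with about 2 N plus light damping.
- fan_grip (a point): Top centre of the slider's upright black grip, 58 mm above the table. The grip is a block 30 mm across the track, 14 mm along the track, 34 mm high.
- fan_mark (a point): The green mark: two green bars 5 mm wide, one either side of the track, on top of the control (22 mm above the table). The slider is set when its grip's middle stands over this line.
- pull_p1: Cast pewter (dark grey) drawer pull, loose, 84 to 156 g, may be absent. Foot plate 84 x 26 x 6 mm; above it on two posts 14 mm wide a grip bar 80 mm long, 14 mm wide, 20 to 31 mm above the underside. Length along its x; origin centre of underside, z up out of the foot. Starts foot down in a cell of the tray, one to a cell, lengthwise up the slope, tilted with the floor.
- pull_p2: Cast pewter (dark grey) drawer pull, loose, 84 to 156 g, may be absent. Foot plate 84 x 26 x 6 mm; above it on two posts 14 mm wide a grip bar 80 mm long, 14 mm wide, 20 to 31 mm above the underside. Length along its x; origin centre of underside, z up out of the foot. Starts foot down in a cell of the tray, one to a cell, lengthwise up the slope, tilted with the floor.
- pull_p3: Cast pewter (dark grey) drawer pull, loose, 84 to 156 g, may be absent. Foot plate 84 x 26 x 6 mm; above it on two posts 14 mm wide a grip bar 80 mm long, 14 mm wide, 20 to 31 mm above the underside. Length along its x; origin centre of underside, z up out of the foot. Starts foot down in a cell of the tray, one to a cell, lengthwise up the slope, tilted with the floor.
- pull_b1: Cast brass (yellow) drawer pull, loose, 84 to 156 g, may be absent. Foot plate 84 x 26 x 6 mm; above it on two posts 14 mm wide a grip bar 80 mm long, 14 mm wide, 20 to 31 mm above the underside. Length along its x; origin centre of underside, z up out of the foot. Starts foot down in a cell of the tray, one to a cell, lengthwise up the slope, tilted with the floor.
- pull_b2: Cast brass (yellow) drawer pull, loose, 84 to 156 g, may be absent. Foot plate 84 x 26 x 6 mm; above it on two posts 14 mm wide a grip bar 80 mm long, 14 mm wide, 20 to 31 mm above the underside. Length along its x; origin centre of underside, z up out of the foot. Starts foot down in a cell of the tray, one to a cell, lengthwise up the slope, tilted with the floor.
- pull_b3: Cast brass (yellow) drawer pull, loose, 84 to 156 g, may be absent. Foot plate 84 x 26 x 6 mm; above it on two posts 14 mm wide a grip bar 80 mm long, 14 mm wide, 20 to 31 mm above the underside. Length along its x; origin centre of underside, z up out of the foot. Starts foot down in a cell of the tray, one to a cell, lengthwise up the slope, tilted with the floor.
- bench_block: Bystander, loose, to be left alone: steel bench block 55 x 55 x 24 mm between tray and board, near the robot.
- hammer: Bystander, loose, to be left alone: hammer 240 mm long at the far edge.
- wax_jar: Bystander, loose, to be left alone: amber jar 64 mm across, 65 mm high, far edge.
- punch_a: Bystander, loose, to be left alone: steel punch, a rod 14 mm thick and 110 mm long lying close to the robot.
- file_block: Bystander, loose, to be left alone: wooden block 120 x 40 x 22 mm, far edge.
- brass_boat: Bystander, loose, to be left alone: round brass dish 80 mm across, 14 mm high, far edge.
- spare_can: Bystander, loose, to be left alone: green spray can 62 mm across, 150 mm high, far right.
There are look-alikes about, which are no part of the job. Leave any pink or turquoise look-alike of the pull_p2 alone.

How it is judged:
On the way, in this order (a step that is already met when the one before it is completed fails the run):
1. the cap sits upright and flat in the dish (horizontal distance between cap and dish_floor below 0.012 m and z of cap in the frame of dish_floor below 0.004 m and angle between cap's own z axis and vertical below 0.1 rad), for 0.3 s.
2. every pull present lies in an outline of its colour (x of pull_p1 in the frame of board between -0.064 and -0.04 m and (y of pull_p1 in the frame of board between -0.092 and -0.068 m or y of pull_p1 in the frame of board between -0.012 and 0.012 m or y of pull_p1 in the frame of board between 0.068 and 0.092 m) and z of pull_p1 in the frame of board between 0.001 and 0.007 m and angle between each of pull_p1, pull_p2, pull_p3, pull_b1, pull_b2, pull_b3's own z axis and vertical below 0.1 rad and angle between the x axis of each of pull_p1, pull_p2, pull_p3, pull_b1, pull_b2, pull_b3 and the x axis of board, either way round below 0.26 rad and linear speed of each of pull_p1, pull_p2, pull_p3, pull_b1, pull_b2, pull_b3 below 0.02 m/s and x of pull_p2 in the frame of board between -0.064 and -0.04 m and (y of pull_p2 in the frame of board between -0.092 and -0.068 m or y of pull_p2 in the frame of board between -0.012 and 0.012 m or y of pull_p2 in the frame of board between 0.068 and 0.092 m) and z of pull_p2 in the frame of board between 0.001 and 0.007 m and x of pull_p3 in the frame of board between -0.064 and -0.04 m and (y of pull_p3 in the frame of board between -0.092 and -0.068 m or y of pull_p3 in the frame of board between -0.012 and 0.012 m or y of pull_p3 in the frame of board between 0.068 and 0.092 m) and z of pull_p3 in the frame of board between 0.001 and 0.007 m and x of pull_b1 in the frame of board between 0.04 and 0.064 m and (y of pull_b1 in the frame of board between -0.092 and -0.068 m or y of pull_b1 in the frame of board between -0.012 and 0.012 m or y of pull_b1 in the frame of board between 0.068 and 0.092 m) and z of pull_b1 in the frame of board between 0.001 and 0.007 m and x of pull_b2 in the frame of board between 0.04 and 0.064 m and (y of pull_b2 in the frame of board between -0.092 and -0.068 m or y of pull_b2 in the frame of board between -0.012 and 0.012 m or y of pull_b2 in the frame of board between 0.068 and 0.092 m) and z of pull_b2 in the frame of board between 0.001 and 0.007 m and x of pull_b3 in the frame of board between 0.04 and 0.064 m and (y of pull_b3 in the frame of board between -0.092 and -0.068 m or y of pull_b3 in the frame of board between -0.012 and 0.012 m or y of pull_b3 in the frame of board between 0.068 and 0.092 m) and z of pull_b3 in the frame of board between 0.001 and 0.007 m and horizontal distance between pull_p1 and pull_p2 above 0.045 m and horizontal distance between each of pull_p1, pull_p2 and pull_p3 above 0.045 m and horizontal distance between pull_b1 and pull_b2 above 0.045 m and horizontal distance between each of pull_b1, pull_b2 and pull_b3 above 0.045 m), for 0.3 s.
3. the slider stands at the green mark (value of joint fan_slider between 0.078 and 0.092 m), for 0.3 s.
At the end, for the whole second after the job is handed in: Cap upright on the dish floor, within 12 mm of its centre; every pull present at rest, foot down, within 12 mm along board x and y of a place of its colour, no two in one place, lengthwise along board x within 0.26 rad; slider at 0.085 within 0.007; all released (all of step 1 and all of step 2 and all of step 3); the robot touches nothing.
It fails at once if a bystander is pushed more than 40 mm or tipped over (distance of any of bench_block, hammer, wax_jar, punch_a, file_block, brass_boat, spare_can from where it was at the start of the episode above 0.04 m or angle between any of wax_jar, spare_can's own z axis and vertical above 0.6 rad).
Of pull_p1, pull_p2, pull_p3, pull_b1, pull_b2, pull_b3 only 4 to 6 are there at a start; the rules pass over those that are not, and their reading is None.
At some moment in a run one of pull_p1, pull_p2, pull_p3, pull_b1, pull_b2, pull_b3 may be knocked a few centimetres aside while the robot is not near it.
It also fails if it takes over 210 s, if anything falls off the work surface, if the arm or the gripper's body presses on something with over 40 N, if the wrist force passes 120 N, or if a joint passes its speed limit or range.

## Working session

There is one attempt and no reset: what is moved stays moved. The work goes in short steps, Python scripts to look and compute and a tool call to move; the robot and the scene stay as the last step left them, time stands still between calls to the robot, and variables do not carry over. Pictures are saved under pics/ and viewed, and the job is handed in when it is done.

Besides the shell and the picture viewer there is one more tool, called after "Call:" in YAML: its name, and indented under it one key for each argument. apply_moves: Moves the arm, as the interface text tells. Its arguments: {"type":"object","properties":{"rows":{"type":"array","items":{"type":"array","items":{"type":"number"}}},"grip":{"type":"number"},"squeeze":{"type":"number"}},"required":["rows"]}

```bash
ls; mkdir -p pics; python3 - <<'E'
from station import ctrl
import cv2
o=ctrl.get_obs()
print({k:o[k] for k in('t','q','tool_pos','tool_rot','opening','contact_force')})
for n in('scene','top','wrist'):
    d=ctrl.get_image(n); cv2.imwrite(f'pics/{n}0.png',d['color']); print(n,d['mtx'],d['rvec'],d['tvec'])
E
```

```text
pics
{'t': 0.0, 'q': array([-1.23298261e+00,  5.33731345e-02,  1.61428141e+00,  1.66692675e-05,
        1.47598036e+00, -1.18952445e-01]), 'tool_pos': array([ 0.27548211, -0.56033052,  0.23006044]), 'tool_rot': array([-3.05803872e+00, -7.10803184e-01,  3.24231207e-04]), 'opening': 0.08560400346965867, 'contact_force': array([-0.50004343, -0.3807652 ,  0.31540593])}
scene [[483.72582131   0.         317.49883763]
 [  0.         483.72582131 209.14263788]
 [  0.           0.           1.        ]] [ 0.91957312  2.71664329 -0.78219679] [ 0.41841758 -0.22118573  1.57265944]
top [[508.42478222   0.         323.51806795]
 [  0.         508.42478222 198.9243145 ]
 [  0.           0.           1.        ]] [ 2.10002316 -2.13172108  0.17975733] [0.0418291  0.55288933 1.35454392]
wrist [[315.25350096   0.         322.17984986]
 [  0.         315.25350096 197.26511992]
 [  0.           0.           1.        ]] [-2.41874532  1.50560177  0.25427844] [-0.62564202 -0.04272778  0.37957498]
```

View pics/top0.png

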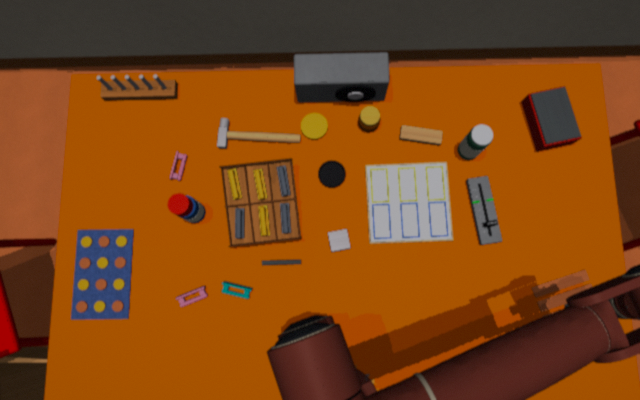

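View pics/scene0.png

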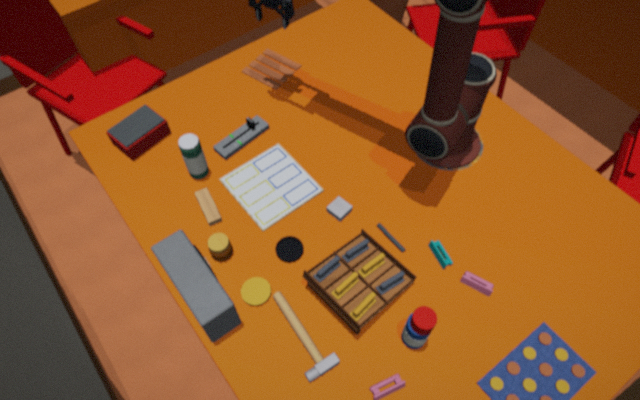

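View pics/wrist0.png

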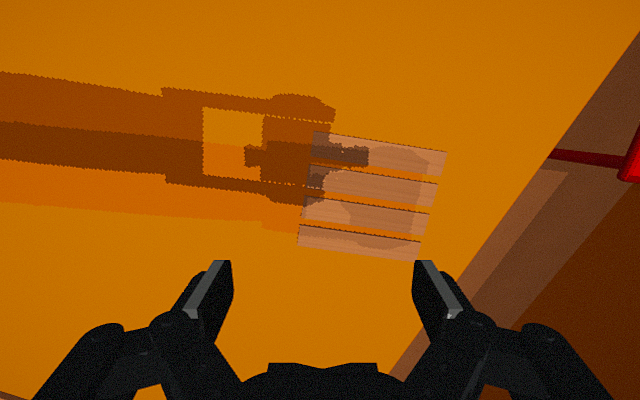

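The top view shows the tray (~260,203) with six pulls, the board (~408,202), the dish (332,174), the capped blue can (~185,207), and the speed control (~484,210). The pink pieces (178,166; 192,296) and the turquoise one (237,290) are outside the tray, so they are look-alikes. Next I'll enlarge crops.

```bash
cat > h.py <<'E'
import numpy as np, cv2
from station import ctrl
from scipy.spatial.transform import Rotation as R
def cam(n):
    d=ctrl.get_image(n); return d
def bp(d,u,v,z):
    "pixel -> world at height z"
    Rm=cv2.Rodrigues(np.array(d['rvec']))[0]; t=np.array(d['tvec']).ravel()
    c=-Rm.T@t
    r=Rm.T@np.linalg.inv(d['mtx'])@np.array([u,v,1.])
    return c+r*(z-c[2])/r[2]
def pj(d,P):
    return cv2.projectPoints(np.array(P,float).reshape(-1,3),np.array(d['rvec']),np.array(d['tvec']),d['mtx'],None)[0].reshape(-1,2)
def crop(d,x0,y0,w,h,s,name):
    c=d['color'][y0:y0+h,x0:x0+w]; cv2.imwrite('pics/'+name,cv2.resize(c,None,fx=s,fy=s,interpolation=cv2.INTER_CUBIC))
def delta(xyz,rotmat):
    "row values for target pose, tool frame"
    o=ctrl.get_obs(); p=np.array(o['tool_pos']); T=R.from_rotvec(o['tool_rot'])
    dp=T.inv().apply(np.array(xyz)-p)*100
    dr=np.rad2deg((T.inv()*rotmat).as_rotvec())/5
    return np.round(np.r_[dp,dr],2)
def down(a):
    "tool z down, tool y axis (jaw) at world angle a"
    y=np.array([np.cos(a),np.sin(a),0]); z=np.array([0,0,-1.]); x=np.cross(y,z)
    return R.from_matrix(np.c_[x,y,z])
def st():
    o=ctrl.get_obs(); print('t',round(o['t'],2),'p',np.round(o['tool_pos'],4),'rv',np.round(o['tool_rot'],3),'F',np.round(o['contact_force'],1),'op',round(o['opening'],4),'q',np.round(o['q'],2))
E
python3 - <<'E'
from h import *
d=cam('top')
Rm=cv2.Rodrigues(d['rvec'])[0]; print('campos',-Rm.T@d['tvec'])
crop(d,210,145,100,110,7,'tray0.png'); crop(d,355,150,110,100,7,'board0.png'); crop(d,160,140,60,100,6,'can0.png'); crop(d,460,165,50,90,6,'fan0.png'); crop(d,305,155,60,100,6,'dish0.png')
E
```

```text
campos [0.29253589 0.01165227 1.43405456]
```

View pics/tray0.png

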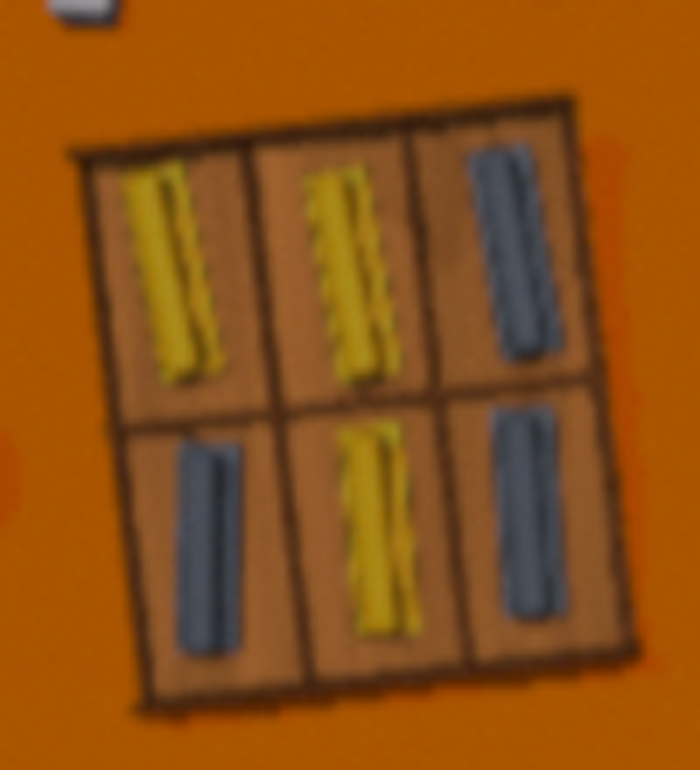

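View pics/board0.png

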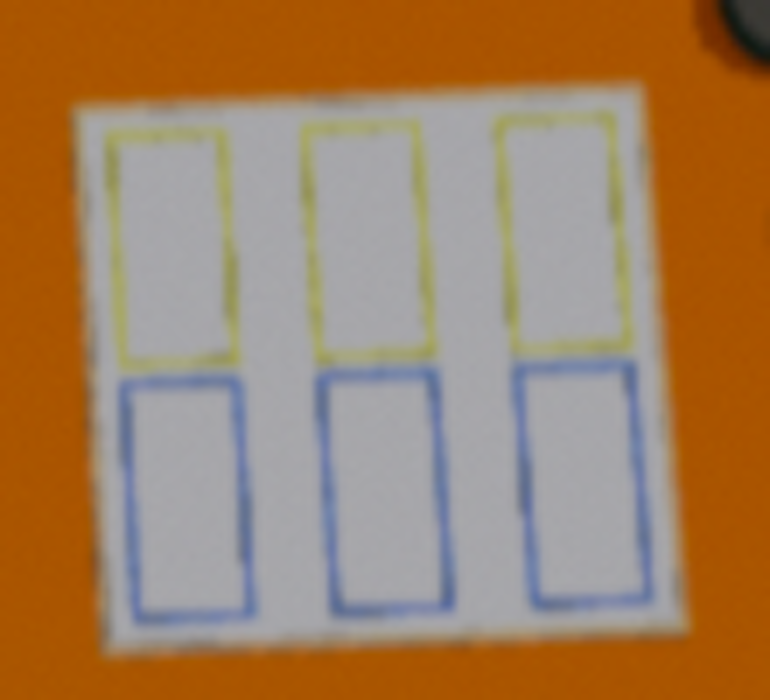

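View pics/can0.png

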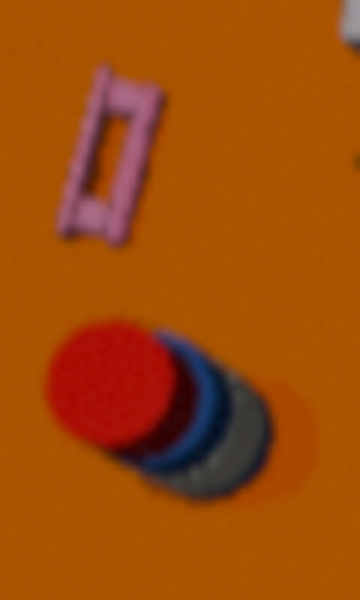

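View pics/fan0.png

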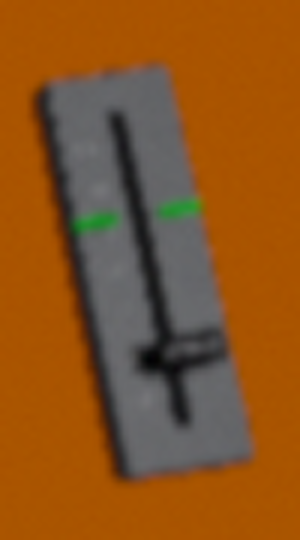

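View pics/dish0.png

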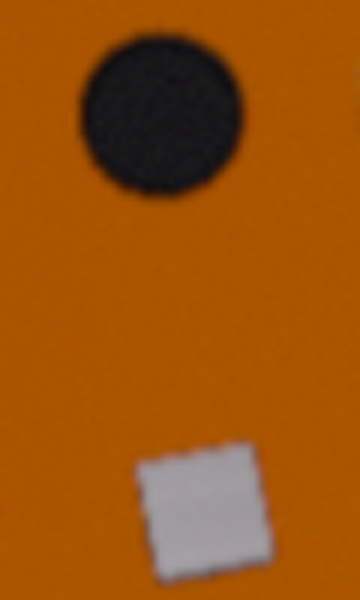

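```bash
cat >> h.py <<'E'
def uv(U,V,x0,y0,s): return x0+(U+.5)/s-.5, y0+(V+.5)/s-.5
def fitpose(d,model,px):
    "planar pose x,y,yaw of model pts (n,3) to pixels"
    from scipy.optimize import least_squares
    m=np.array(model,float);px=np.array(px,float)
    p0=bp(d,*px.mean(0),m[:,2].mean())
    def f(p):
        c,s=np.cos(p[2]),np.sin(p[2])
        w=np.c_[p[0]+c*m[:,0]-s*m[:,1],p[1]+s*m[:,0]+c*m[:,1],m[:,2]]
        return (pj(d,w)-px).ravel()
    r=least_squares(f,[p0[0],p0[1],0]); return r.x,np.round(r.fun,1)
E
python3 - <<'E'
from h import *
d=cam('top')
T=[uv(*p,210,145,7) for p in[(80,152),(573,100),(635,655),(145,710)]]
for zf,zn in((.09,.044),(.08,.034)):
  print('tray',zf,fitpose(d,[(.112,.1,zf),(.112,-.1,zf),(-.112,-.1,zn),(-.112,.1,zn)],T))
B=[uv(*p,355,150,7) for p in[(75,105),(640,87),(688,630),(106,655)]]
print('board',fitpose(d,[(.114,.118,.004),(.114,-.118,.004),(-.114,-.118,.004),(-.114,.118,.004)],B))
Y=[(172,247),(369,240),(563,232),(187,498),(385,490),(583,485)]
print('board2',fitpose(d,[(.052,.08,.004),(.052,0,.004),(.052,-.08,.004),(-.052,.08,.004),(-.052,0,.004),(-.052,-.08,.004)],[uv(*p,355,150,7) for p in Y]))
print('cap',bp(d,*uv(112,385,160,140,6),.155),'diam',np.linalg.norm(bp(d,*uv(47,385,160,140,6),.155)-bp(d,*uv(177,385,160,140,6),.155)))
print('dish rim',bp(d,*uv(161,114,305,155,6),.014),'diam',np.linalg.norm(bp(d,*uv(80,114,305,155,6),.014)-bp(d,*uv(242,114,305,155,6),.014)))
F=[uv(*p,460,165,6) for p in[(43,90),(163,65),(253,458),(122,475)]]
print('fan',fitpose(d,[(-.03,.095,.022),(.03,.095,.022),(.03,-.095,.022),(-.03,-.095,.022)],F))
print('mark',[bp(d,*uv(*p,460,165,6),.022) for p in((96,222),(180,209))])
print('grip top',bp(d,*uv(196,346,460,165,6),.058))
P=dict(bFL=[(125,172,185,165),(165,382,225,372)])
E
```

```text
tray 0.09 (array([0.54400768, 0.20536886, 0.09516387]), array([-1.2, -1.5,  1. , -2.1,  1.4,  1.6, -1.1,  1.8]))
tray 0.08 (array([0.54582641, 0.20678391, 0.09524858]), array([-1. , -1.2,  0.8, -1.7,  1.1,  1.3, -0.9,  1.4]))
board (array([ 0.55032991, -0.20754858,  0.02428705]), array([-0.4,  0.1,  0.6, -0.7,  0.4,  0.4, -0.6,  0.1]))
board2 (array([ 0.55059277, -0.20742037,  0.02064242]), array([ 0.1,  0. , -0.1, -0. ,  0.1,  0.1, -0. ,  0. , -0. ,  0.1, -0. ,
       -0.2]))
cap [0.52764323 0.40536932 0.155     ] diam 0.05598190797522427
dish rim [0.63423223 0.01050245 0.014     ] diam 0.07745037644797899
fan (array([ 0.52153404, -0.41400061, -1.43048003]), array([-0.6, -1.1,  0.3, -0.2, -0.1,  0.4,  0.4,  0.9]))
mark [array([ 0.54438572, -0.39293654,  0.022     ]), array([ 0.5499167, -0.43247  ,  0.022    ])]
grip top [ 0.48024526 -0.42371232  0.058     ]
```

```bash
python3 - <<'E'
from h import *
d=cam('wrist');Rm=cv2.Rodrigues(d['rvec'])[0];c=-Rm.T@d['tvec'];o=ctrl.get_obs()
T=R.from_rotvec(o['tool_rot']);print('cam in tool',T.inv().apply(c-o['tool_pos']),'axis',T.inv().apply(Rm[2]))
print(delta((.528,.405,.30),down(-np.pi/2)))
# cap from scene
d=cam('scene'); crop(d,370,280,100,90,7,'scan.png')
for z in(.155,.11): print(pj(d,(.5276,.4054,z)))
print(pj(d,(.6342,.0105,.004)))
E
```

```text
cam in tool [ 0.08359877  0.00137554 -0.1415255 ] axis [-3.26594541e-01  3.13340358e-04  9.45164487e-01]
[ 6.525e+01 -7.554e+01 -6.850e+00 -1.000e-02  0.000e+00  5.230e+00]
[[424.03133907 315.42987503]]
[[420.62067074 321.97664138]]
[[289.16804475 248.73614433]]
```

View pics/scan.png

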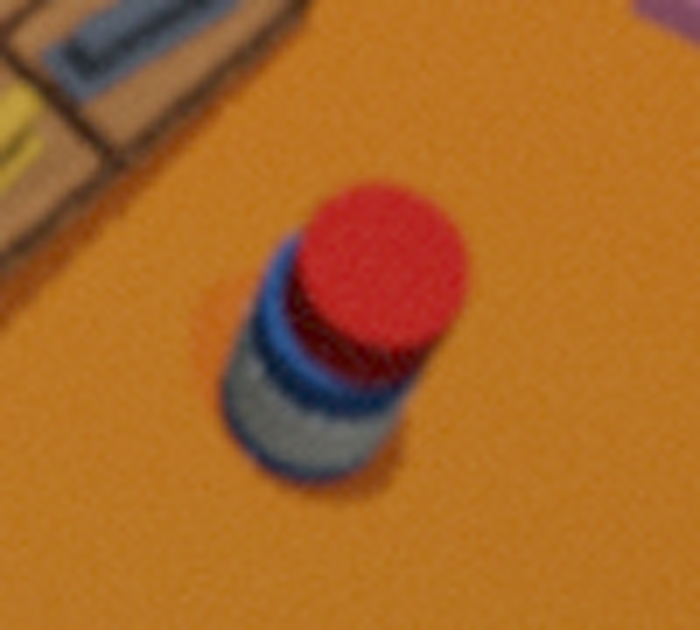

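```bash
python3 - <<'E'
from h import *
d=cam('scene')
for z in(.145,.155):print(bp(d,*uv(382,266,370,280,7),z))
t=cam('top'); print(bp(t,*uv(112,385,160,140,6),.155))
E
```

```text
[0.52705444 0.40775505 0.145     ]
[0.53092174 0.40921325 0.155     ]
[0.52764323 0.40536932 0.155     ]
```

Call:
apply_moves:
  rows:
    - [0,0,-7,0,0,0]
    - [0,0,-7,0,0,0]
    - [65,-75.5,-7,0,0,5.2]
    - [65,-75.5,-7,0,0,5.2]
    - [65,-75.5,-7,0,0,5.2]
    - [65,-75.5,-7,0,0,5.2]
    - [65,-75.5,-7,0,0,5.2]
    - [65,-75.5,-7,0,0,5.2]
    - [65,-75.5,-7,0,0,5.2]
    - [65,-75.5,-7,0,0,5.2]
    - [65,-75.5,-7,0,0,5.2]
    - [65,-75.5,-7,0,0,5.2]
    - [65,-75.5,-7,0,0,5.2]
    - [65,-75.5,-7,0,0,5.2]
    - [65,-75.5,-7,0,0,5.2]
    - [65,-75.5,-7,0,0,5.2]
    - [65,-75.5,-7,0,0,5.2]
    - [65,-75.5,-7,0,0,5.2]
    - [65,-75.5,-7,0,0,5.2]
    - [65,-75.5,-7,0,0,5.2]

```text
t: 2.45
tool_pos: [0.5019, 0.3126, 0.3015]
tool_rot: [-3.141, -0.006, -0.001]
contact_force: [0.8, -1.1, 0.8]
opening: 0.0856
```

Call:
apply_moves:
  rows:
    - [0,-9.4,0,0,0,0]
    - [0,-9.4,0,0,0,0]
    - [0,-9.4,0,0,0,0]
    - [0,-9.4,0,0,0,0]
    - [0,-9.4,0,0,0,0]

```text
t: 2.95
tool_pos: [0.5017, 0.4059, 0.3016]
tool_rot: [3.141, 0.005, 0.001]
contact_force: [-0.2, 1.0, 0.2]
opening: 0.0855
```

```bash
python3 - <<'E'
from h import *
st(); d=cam('wrist'); cv2.imwrite('pics/w1.png',d['color'])
E
```

```text
t 2.95 p [0.5017 0.4059 0.3016] rv [3.141e+00 5.000e-03 1.000e-03] F [-0.2  1.   0.2] op 0.0855 q [ 0.57  0.07  1.48 -0.    1.59  2.13]
```

View pics/w1.png

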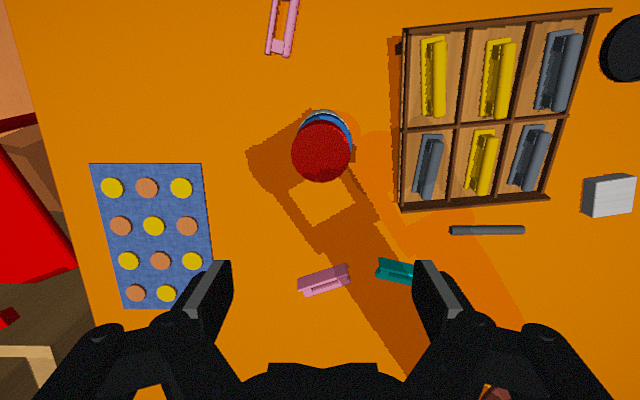

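```bash
python3 - <<'E'
from h import *
d=cam('wrist'); crop(d,270,90,110,110,6,'w1c.png')
img=cv2.cvtColor(d['color'],cv2.COLOR_BGR2HSV)
m=((img[...,0]<5)|(img[...,0]>174))&(img[...,1]>180); m[:,:280]=0;m[:,365:]=0;m[:90]=0;m[200:]=0
ys,xs=np.nonzero(m);print(xs.min(),xs.max(),ys.min(),ys.max())
th=np.linspace(0,6.283,60,endpoint=False)
p=np.array([bp(d,x,y,.155) for x,y in zip((xs.min()-.5,xs.max()+.5),(152,152))]);print(p)
for c in[(.5276,.4054),(.529,.407)]:
    q=pj(d,np.c_[c[0]+.028*np.cos(th),c[1]+.028*np.sin(th),0*th+.155]);print(c,q.min(0),q.max(0))
E
```

```text
291 349 120 181
[[0.53074789 0.43311115 0.155     ]
 [0.53087824 0.3786873  0.155     ]]
(0.5276, 0.4054) [290.29036275 124.57691455] [350.7810816  184.44460123]
(0.529, 0.407) [288.51280172 122.97667653] [349.09918002 183.03267642]
```

View pics/w1c.png

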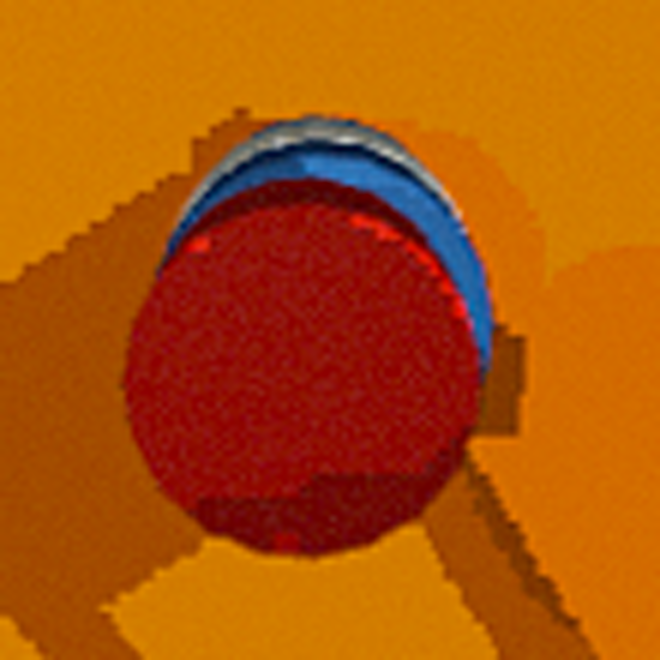

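The wrist view puts the red cap's top centre at about (320,152), which gives (0.5295, 0.406) and agrees with both fixed cameras. Next I'll descend and grip it.

Call:
apply_moves:
  rows:
    - [2.8,0,4,0,0,0]
    - [2.8,0,8,0,0,0]
    - [2.8,0,10,0,0,0]
    - [2.8,0,12,0,0,0]
    - [2.8,0,14,0,0,0]
    - [2.8,0,15.5,0,0,0]
    - [2.8,0,17,0,0,0]
    - [2.8,0,18.3,0,0,0]
    - [2.8,0,18.3,0,0,0]
    - [2.8,0,18.3,0,0,0]
  grip: 0
  squeeze: 20

```text
t: 4.05
tool_pos: [0.5302, 0.4055, 0.1191]
tool_rot: [-3.141, -0.003, -0.002]
contact_force: [0.7, -0.3, 0.3]
opening: 0.085
```

Call:
apply_moves:
  rows:
    - [0,0,0,0,0,0]
    - [0,0,0,0,0,0]
    - [0,0,0,0,0,0]
    - [0,0,0,0,0,0]
    - [0,0,0,0,0,0]
    - [0,0,0,0,0,0]
    - [0,0,0,0,0,0]
    - [0,0,0,0,0,0]
    - [0,0,0,0,0,0]
    - [0,0,0,0,0,0]
  grip: 0.5
  squeeze: 20

```text
t: 5.05
tool_pos: [0.531, 0.4061, 0.1206]
tool_rot: [-3.14, -0.003, -0.005]
contact_force: [-0.3, 0.0, 6.0]
opening: 0.056
```

```bash
python3 - <<'E'
from h import *
st(); d=cam('wrist'); cv2.imwrite('pics/w2.png',d['color'])
E
```

```text
t 5.05 p [0.531  0.4061 0.1206] rv [-3.14e+00 -3.00e-03 -5.00e-03] F [-0.3  0.   6. ] op 0.056 q [ 0.54  0.24  1.6  -0.    1.3   2.11]
```

View pics/w2.png

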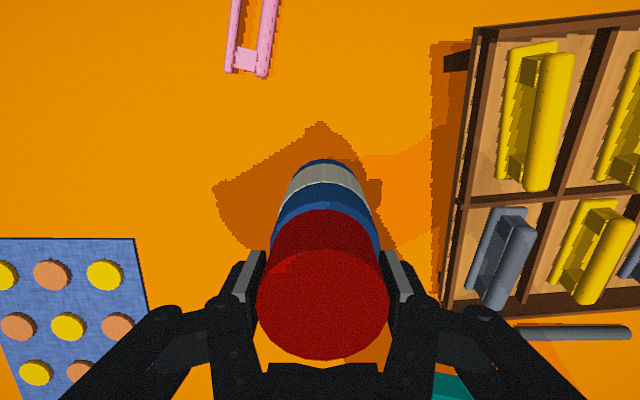

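Call:
apply_moves:
  rows:
    - [0,0,-1,0,0,0]
    - [0,0,-3,0,0,0]
    - [0,0,-6,0,0,0]
    - [0,0,-9,0,0,0]
    - [0,0,-12,0,0,0]
    - [0,0,-13,0,0,0]
    - [0,0,-13,0,0,0]

```text
t: 5.8
tool_pos: [0.5312, 0.4063, 0.2528]
tool_rot: [-3.138, -0.003, -0.01]
contact_force: [-1.0, 0.2, -0.3]
opening: 0.0557
```

```bash
python3 - <<'E'
from h import *
st(); d=cam('wrist'); cv2.imwrite('pics/w3.png',d['color'])
print(delta((.6345,.0105,.25),down(-np.pi/2)))
E
```

```text
t 5.8 p [0.5312 0.4063 0.2528] rv [-3.138e+00 -3.000e-03 -1.000e-02] F [-1.   0.2 -0.3] op 0.0557 q [ 0.54  0.14  1.49 -0.    1.51  2.11]
[ 1.032e+01  3.955e+01  1.000e-02 -2.000e-02 -4.000e-02  2.000e-02]
```

View pics/w3.png

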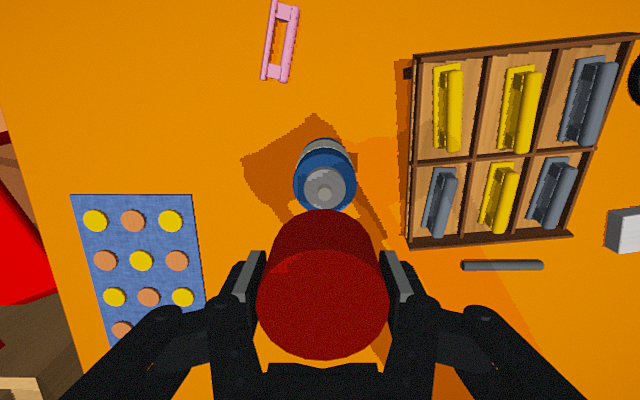

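The cap is held upright, with its top at (323,305), and the can's boss is bare at (324,188). Next I'll carry it to the dish.

Call:
apply_moves:
  rows:
    - [1,4,0,0,0,0]
    - [2,8,0,0,0,0]
    - [3,12,0,0,0,0]
    - [4.2,16,0,0,0,0]
    - [5.2,20,0,0,0,0]
    - [6.3,24,0,0,0,0]
    - [7.3,28,0,0,0,0]
    - [8.4,32,0,0,0,0]
    - [9.4,36,0,0,0,0]
    - [10.3,39.5,0,0,0,0]
    - [10.3,39.5,0,0,0,0]
    - [10.3,39.5,0,0,0,0]
    - [10.3,39.5,0,0,0,0]

```text
t: 7.15
tool_pos: [0.6334, 0.0119, 0.2482]
tool_rot: [-3.139, -0.004, -0.001]
contact_force: [-0.7, 0.1, 0.4]
opening: 0.056
```

```bash
python3 - <<'E'
from h import *
st(); d=cam('wrist'); cv2.imwrite('pics/w4.png',d['color'])
print(delta((.6345,.0105,.0155),down(-np.pi/2)))
th=np.linspace(0,6.283,12,endpoint=False)
q=pj(d,np.c_[.6342+.04*np.cos(th),.0105+.04*np.sin(th),0*th+.014]);print(q.min(0),q.max(0))
E
```

```text
t 7.15 p [0.6334 0.0119 0.2482] rv [-3.139e+00 -4.000e-03 -1.000e-03] F [-0.7  0.1  0.4] op 0.056 q [-0.1   0.06  1.57  0.    1.5   1.47]
[ 6.000e-02  2.200e-01  2.333e+01 -3.000e-02 -2.000e-02  4.000e-02]
[289.36529055 127.79695688] [355.27321658 192.63207545]
```

View pics/w4.png

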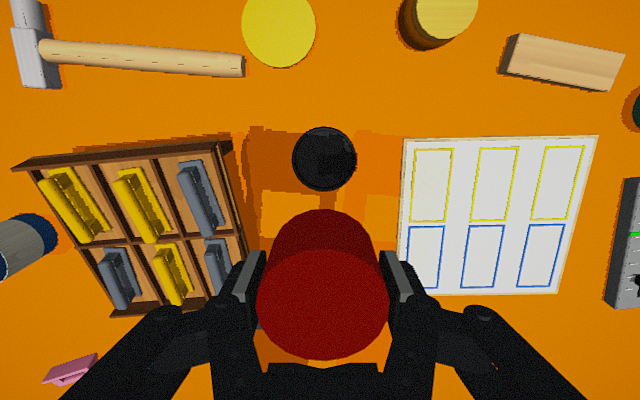

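Call:
apply_moves:
  rows:
    - [0,0.2,4,0,0,0]
    - [0.1,0.2,8,0,0,0]
    - [0.1,0.2,12,0,0,0]
    - [0.1,0.2,15,0,0,0]
    - [0.1,0.2,18,0,0,0]
    - [0.1,0.2,20,0,0,0]
    - [0.1,0.2,21.5,0,0,0]
    - [0.1,0.2,22.5,0,0,0]
    - [0.1,0.2,23,0,0,0]
    - [0.1,0.2,23.3,0,0,0]
    - [0.1,0.2,23.4,0,0,0]
    - [0.1,0.2,23.4,0,0,0]

```text
t: 8.4
tool_pos: [0.6356, 0.0106, 0.0157]
tool_rot: [-3.14, -0.005, -0.004]
contact_force: [0.8, 0.7, 0.5]
opening: 0.056
```

```bash
python3 - <<'E'
from h import *
st()
E
```

```text
t 8.4 p [0.6356 0.0106 0.0157] rv [-3.14  -0.005 -0.004] F [0.8 0.7 0.5] op 0.056 q [-0.1   0.29  1.73  0.    1.12  1.46]
```

Call:
apply_moves:
  rows:
    - [-0.1,0,0.1,0,0,0]
    - [-0.1,0,0.2,0,0,0]
    - [-0.1,0,0.2,0,0,0]
    - [-0.1,0,0.2,0,0,0]

```text
t: 8.8
tool_pos: [0.6351, 0.0105, 0.0146]
tool_rot: [-3.14, -0.005, -0.006]
contact_force: [-0.7, -0.6, 4.8]
opening: 0.0561
```

Contact at 4.8 N, so the cap is on the dish floor. Opening the gripper and retreating.

Call:
apply_moves:
  rows:
    - [0,0,0,0,0,0]
    - [0,0,0,0,0,0]
    - [0,0,0,0,0,0]
    - [0,0,0,0,0,0]
    - [0,0,0,0,0,0]
    - [0,0,-2,0,0,0]
    - [0,0,-6,0,0,0]
    - [0,0,-10,0,0,0]
    - [0,0,-15,0,0,0]
    - [0,0,-20,0,0,0]
    - [0,0,-24,0,0,0]
    - [0,0,-24,0,0,0]
  grip: 0

```text
t: 10.0
tool_pos: [0.6377, 0.0098, 0.264]
tool_rot: [-3.141, -0.005, -0.029]
contact_force: [1.3, -0.8, 0.9]
opening: 0.0857
```

```bash
python3 - <<'E'
from h import *
st(); d=cam('wrist'); cv2.imwrite('pics/w5.png',d['color'])
d=cam('scene'); crop(d,250,210,80,80,7,'s5.png')
th=np.linspace(0,6.283,40,endpoint=False)
for c in((.6351,.0105),):
  for r,z in((.028,.049),(.04,.014)):
    q=pj(d,np.c_[c[0]+r*np.cos(th),c[1]+r*np.sin(th),0*th+z]);print(r,(q.min(0)-[250,210])*7,(q.max(0)-[250,210])*7)
E
```

```text
t 10.0 p [0.6377 0.0098 0.264 ] rv [-3.141 -0.005 -0.029] F [ 1.3 -0.8  0.9] op 0.0857 q [-0.1   0.05  1.56  0.    1.51  1.46]
0.028 [194.18325835 157.1235736 ] [337.13511325 283.40813766]
0.04 [171.01727444 173.39133814] [370.76174819 351.16030636]
```

View pics/w5.png

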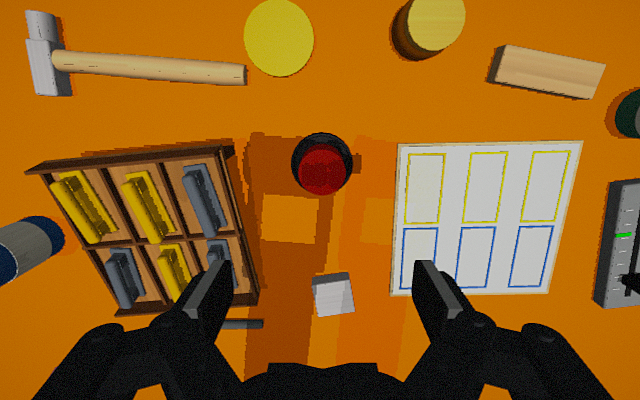

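View pics/s5.png

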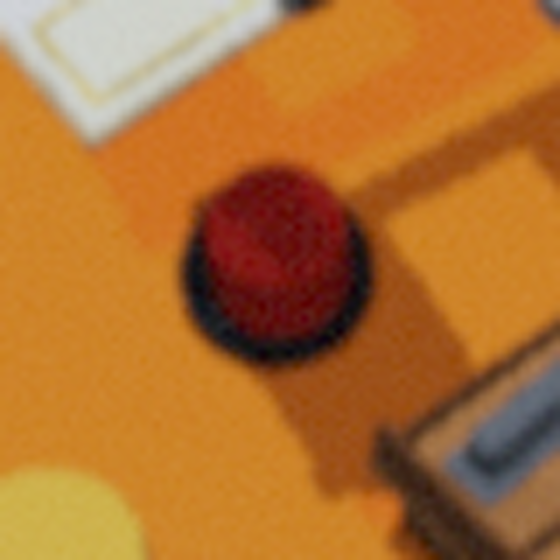

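The cap sits flat inside the dish, with its red top at (325,170) in the wrist view and the dark dish ring visible all round. Next I'll go above the tray.

Call:
apply_moves:
  rows:
    - [-3,-4,-3,0,0,0]
    - [-6,-8,-5,0,0,0]
    - [-9,-12,-5,0,0,0]
    - [-12,-16,-5,0,0,0]
    - [-14,-19.5,-5,0,0,0]
    - [-14,-19.5,-5,0,0,0]
    - [-14,-19.5,-5,0,0,0]
    - [-14,-19.5,-5,0,0,0]
  grip: 0.55

```text
t: 10.9
tool_pos: [0.4938, 0.2037, 0.3039]
tool_rot: [-3.141, -0.004, -0.007]
contact_force: [1.3, 0.1, -0.4]
opening: 0.0388
```

```bash
python3 - <<'E'
from h import *
st(); d=cam('wrist'); cv2.imwrite('pics/w6.png',d['color'])
np.savez('w6.npz',**d)
crop(d,190,60,240,200,3,'w6c.png')
E
```

```text
t 10.9 p [0.4938 0.2037 0.3039] rv [-3.141 -0.004 -0.007] F [ 1.3  0.1 -0.4] op 0.0388 q [ 0.25 -0.2   1.73 -0.    1.6   1.82]
```

View pics/w6.png

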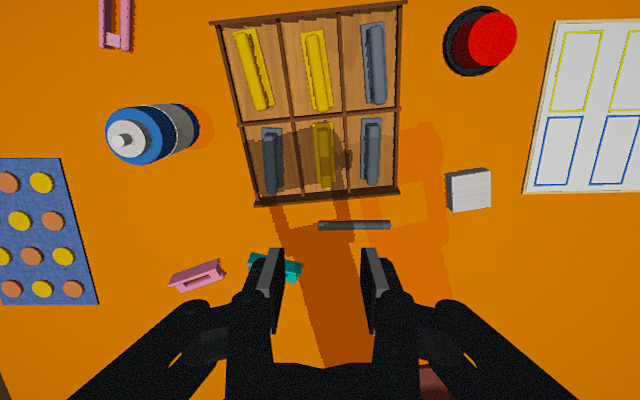

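View pics/w6c.png

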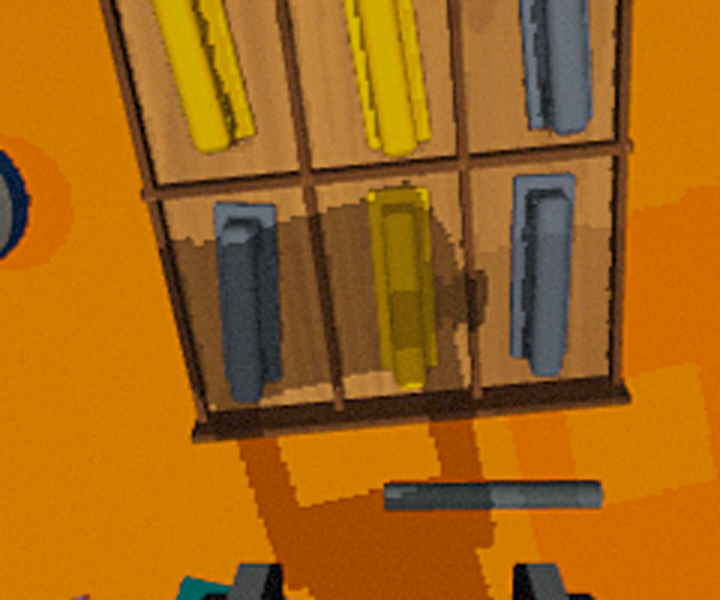

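```bash
python3 - <<'E'
from h import *
d=dict(np.load('w6.npz'))
crop(d,212,15,190,105,4,'w6a.png');crop(d,212,110,190,95,4,'w6b.png')
E
```

```text
(no output)
```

View pics/w6a.png

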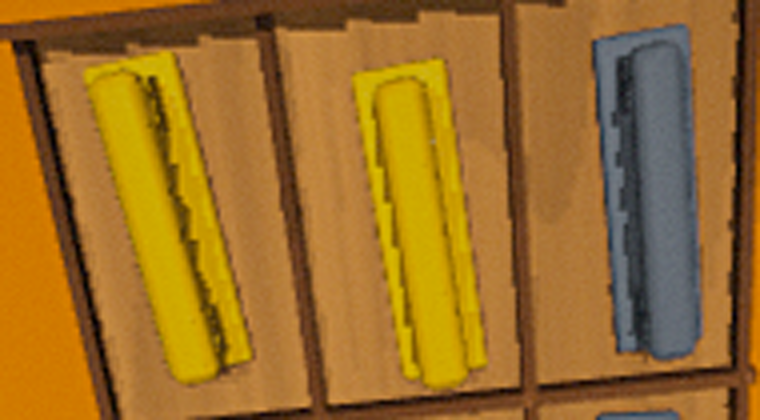

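View pics/w6b.png

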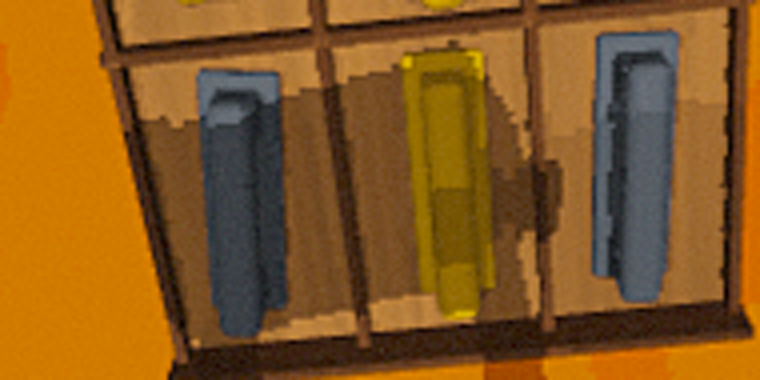

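```bash
cat > pulls.py <<'E'
from h import *
from scipy.optimize import least_squares
TR=np.array([.545,.206,.095])
def planepose(p,tr=TR,dz=0):
    "p=(xt,yt,yaw) in tray plan frame -> origin, rotation"
    ry=R.from_euler('z',tr[2])*R.from_euler('y',-.21)
    o=np.array([p[0],p[1],.045+dz+np.tan(.21)*p[0]])
    w=R.from_euler('z',tr[2]).apply(o)+[tr[0],tr[1],0]
    return w,ry*R.from_euler('z',p[2])
M=dict(bf=(.040,0,.027),bn=(-.040,0,.027),fl=(.042,.013,.006),fr=(.042,-.013,.006),nl=(-.042,.013,.003),nr=(-.042,-.013,.003))
def fit(d,feats,tr=TR,dz=0,guess=(0,0,0)):
    k=list(feats);m=np.array([M[i] for i in k]);px=np.array([feats[i] for i in k],float)
    def f(p):
        o,r=planepose(p,tr,dz);return (pj(d,o+r.apply(m))-px).ravel()
    s=least_squares(f,guess);return s.x,np.round(s.fun.reshape(-1,2),1)
E
python3 - <<'E'
from pulls import *
d=dict(np.load('w6.npz'))
A=lambda x,y:uv(x,y,212,15,4); B=lambda x,y:uv(x,y,212,110,4)
# tray inner/outer check: lips top corners in full picture
F={'bFL':dict(bf=A(118,72),bn=A(196,383),fl=A(85,70),fr=A(175,53),nr=A(250,360)),
'bFM':dict(bf=A(402,78),bn=A(443,388),fl=A(355,73),fr=A(443,60),nr=A(486,366),nl=A(410,378)),
'pFR':dict(bf=A(660,42),bn=A(672,358),fl=A(595,40),fr=A(688,25),nl=A(618,352)),
'pNL':dict(bf=B(233,90),bn=B(240,336),fl=B(198,72),fr=B(280,73),nr=B(287,305),nl=B(213,305)),
'bNM':dict(bf=B(441,72),bn=B(460,318),fl=B(403,55),fr=B(483,52),nr=B(493,288),nl=B(425,290)),
'pNR':dict(bf=B(643,55),bn=B(640,302),fl=B(597,33),fr=B(679,33),nl=B(595,275))}
for dz in(0,.006):
  for k,f in F.items():
    p,r=fit(d,f,dz=dz);o,rr=planepose(p,dz=dz)
    print(k,dz,np.round(p,4),'w',np.round(o,4),'rms',round(float(np.sqrt((r**2).mean())),2))
E
```

```text
bFL 0 [0.0604 0.0673 0.0631] w [0.5987 0.2787 0.0579] rms 0.63
bFM 0 [ 0.0528 -0.0036  0.0605] w [0.5979 0.2075 0.0562] rms 0.83
pFR 0 [ 0.0547 -0.0682  0.0572] w [0.606  0.1433 0.0567] rms 0.6
pNL 0 [-0.0448  0.065  -0.1343] w [0.4942 0.2664 0.0355] rms 0.78
bNM 0 [-0.0453 -0.0024 -0.0226] w [0.5001 0.1994 0.0353] rms 0.83
pNR 0 [-0.0451 -0.0617 -0.0296] w [0.506  0.1403 0.0354] rms 0.72
bFL 0.006 [0.0597 0.0661 0.0622] w [0.5982 0.2775 0.0637] rms 1.05
bFM 0.006 [ 0.0523 -0.0036  0.0606] w [0.5974 0.2074 0.0622] rms 1.13
pFR 0.006 [ 0.0542 -0.0673  0.0585] w [0.6053 0.1441 0.0625] rms 0.94
pNL 0.006 [-0.0437  0.0639 -0.1353] w [0.4955 0.2654 0.0417] rms 0.82
bNM 0.006 [-0.0442 -0.0024 -0.0226] w [0.5012 0.1994 0.0416] rms 0.91
pNR 0.006 [-0.044  -0.0609 -0.0284] w [0.5069 0.1412 0.0416] rms 0.78
```

```bash
cat >> pulls.py <<'E'
P={'bFL':(.0604,.0673,.0631),'bFM':(.0528,-.0036,.0605),'pFR':(.0547,-.0682,.0572),'pNL':(-.0448,.065,-.1343),'bNM':(-.0453,-.0024,-.0226),'pNR':(-.0451,-.0617,-.0296)}
BD=(.5505,-.2075,.0215)
def pick(name,h=.010):
    o,r=planepose(P[name]); z=r.apply([0,0,1]); T=r*R.from_euler('x',np.pi)
    for k in(.08,0): print('pick',name,'off',k,delta(o+z*(h+k),T))
def place(bx,by,h=.014,off=0,extra=0):
    c,s=np.cos(BD[2]),np.sin(BD[2]); bx-=off
    x,y=BD[0]+c*bx-s*by,BD[1]+s*bx+c*by
    for k in(.12,0): print('place',k,delta((x,y,h+k),down(-np.pi/2+BD[2]+extra)))
E
python3 - <<'E'
from pulls import *
st(); pick('bNM')
t=cam('top'); print(bp(t,468,150,0), bp(t,481,133,.15))
E
```

```text
t 10.95 p [0.4941 0.2034 0.3042] rv [-3.141e+00 -3.000e-03 -8.000e-03] F [-0.  -0.6 -0. ] op 0.0386 q [ 0.25 -0.2   1.73 -0.    1.6   1.82]
pick bNM off 0.08 [-1.36  0.6  18.08  0.13  2.35 -0.81]
pick bNM off 0 [ 0.27  0.45 25.91  0.13  2.35 -0.81]
[ 0.70102278 -0.38773585  0.        ] [ 0.70376827 -0.38285875  0.15      ]
```

Call:
apply_moves:
  rows:
    - [-0.4,0.2,5,0,0.8,-0.3]
    - [-0.8,0.4,9,0.1,1.6,-0.6]
    - [-1.2,0.6,13,0.13,2.35,-0.8]
    - [-1.36,0.6,17,0.13,2.35,-0.8]
    - [-1.36,0.6,18,0.13,2.35,-0.8]
    - [-0.9,0.55,20.2,0.13,2.35,-0.8]
    - [-0.5,0.5,22.2,0.13,2.35,-0.8]
    - [-0.1,0.5,24,0.13,2.35,-0.8]
    - [0.1,0.45,25,0.13,2.35,-0.8]
    - [0.2,0.45,25.5,0.13,2.35,-0.8]
    - [0.27,0.45,25.9,0.13,2.35,-0.8]
    - [0.27,0.45,25.9,0.13,2.35,-0.8]
    - [0.27,0.45,25.9,0.13,2.35,-0.8]
  grip: 0.55
  squeeze: 40

```text
t: 12.3
tool_pos: [0.499, 0.1992, 0.0464]
tool_rot: [-3.11, -0.111, -0.331]
contact_force: [0.8, 0.2, 0.5]
opening: 0.0384
```

```bash
python3 - <<'E'
from pulls import *
st(); pick('bNM'); d=cam('wrist'); cv2.imwrite('pics/w7.png',d['color'])
E
```

```text
t 12.3 p [0.499  0.1992 0.0464] rv [-3.11  -0.111 -0.331] F [0.8 0.2 0.5] op 0.0384 q [ 0.26 -0.09  2.09 -0.04  0.93  1.78]
pick bNM off 0.08 [-0.1   0.   -7.89  0.   -0.02 -0.01]
pick bNM off 0 [-0.12  0.    0.11  0.   -0.02 -0.01]
```

View pics/w7.png

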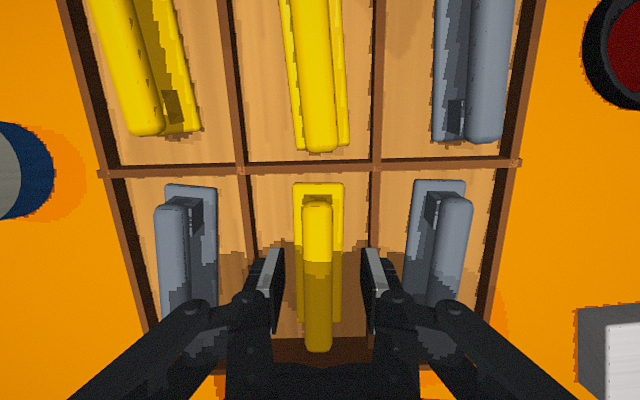

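The brass bar at (318,275) is centred between the open pads. Close and lift.

Call:
apply_moves:
  rows:
    - [0,0,0,0,0,0]
    - [0,0,0,0,0,0]
    - [0,0,0,0,0,0]
    - [0,0,0,0,0,0]
    - [0,0,0,0,0,0]
    - [0,0,0,0,0,0]
    - [0,0,0,0,0,0]
  grip: 0.95
  squeeze: 40

```text
t: 13.05
tool_pos: [0.4994, 0.1995, 0.0473]
tool_rot: [-3.109, -0.111, -0.332]
contact_force: [-1.5, 1.0, 5.8]
opening: 0.013
```

Call:
apply_moves:
  rows:
    - [0,0,-1,0,0,0]
    - [0,0,-3,0,0,0]
    - [0,0,-6,0,0,0]
    - [0,0,-9,0,0,0]
    - [0,0,-12,0,0,0]
    - [0,0,-14,0,0,0]
    - [0,0,-14,0,0,0]

```text
t: 13.75
tool_pos: [0.4713, 0.1971, 0.1881]
tool_rot: [-3.106, -0.111, -0.342]
contact_force: [0.1, 0.2, -0.9]
opening: 0.0133
```

```bash
python3 - <<'E'
from pulls import *
st(); place(.052,.0); place(.052,.08); d=cam('wrist'); cv2.imwrite('pics/w8.png',d['color'])
E
```

```text
t 13.75 p [0.4713 0.1971 0.1881] rv [-3.106 -0.111 -0.342] F [ 0.1  0.2 -0.9] op 0.0133 q [ 0.27 -0.35  2.05 -0.04  1.22  1.78]
place 0.12 [ 8.8  41.23  7.24 -0.14 -2.52  0.57]
place 0 [ 6.18 41.31 18.95 -0.14 -2.52  0.57]
place 0.12 [ 9.18 33.24  7.38 -0.14 -2.52  0.57]
place 0 [ 6.56 33.32 19.09 -0.14 -2.52  0.57]
```

View pics/w8.png

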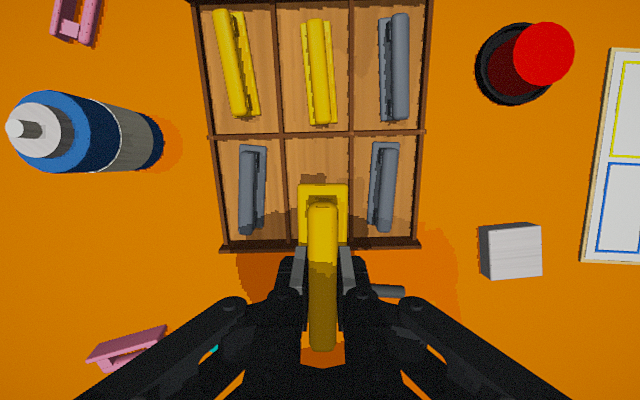

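```bash
cat >> pulls.py <<'E'
def held(d,h=.010):
    "expected pixels of bar ends if pull held centred"
    o=ctrl.get_obs();T=R.from_rotvec(o['tool_rot'])
    for off in(-.005,0,.005):
        pts=[(off+.04,0,h-.027),(off-.04,0,h-.027),(off+.042,.013,h-.006),(off+.042,-.013,h-.006)]
        print(off,np.round(pj(d,o['tool_pos']+T.apply(pts)),0).tolist())
E
python3 - <<'E'
from pulls import *
held(cam('wrist'))
E
```

```text
-0.005 [[319.0, 211.0], [319.0, 357.0], [346.0, 192.0], [293.0, 192.0]]
0 [[319.0, 201.0], [319.0, 349.0], [346.0, 182.0], [293.0, 182.0]]
0.005 [[319.0, 189.0], [319.0, 341.0], [346.0, 172.0], [292.0, 172.0]]
```

Call:
apply_moves:
  rows:
    - [1,4,0,0,-0.5,0.1]
    - [1.8,8,0.7,0,-1,0.2]
    - [2.6,12,1.4,0,-1.5,0.3]
    - [3.5,16,2.1,-0.1,-2,0.4]
    - [4.3,20,2.9,-0.1,-2.5,0.5]
    - [5.2,24,3.6,-0.14,-2.5,0.57]
    - [6,28,4.5,-0.14,-2.5,0.57]
    - [7,32,5.4,-0.14,-2.5,0.57]
    - [7.8,36,6.3,-0.14,-2.5,0.57]
    - [8.4,39,6.8,-0.14,-2.5,0.57]
    - [8.8,41.2,7.2,-0.14,-2.5,0.57]
    - [8.8,41.2,7.2,-0.14,-2.5,0.57]
    - [8.8,41.2,7.2,-0.14,-2.5,0.57]
    - [8.8,41.2,7.2,-0.14,-2.5,0.57]

```text
t: 15.25
tool_pos: [0.5995, -0.2058, 0.1283]
tool_rot: [3.141, 0.035, -0.012]
contact_force: [-0.1, 0.4, -1.1]
opening: 0.0131
```

```bash
python3 - <<'E'
from pulls import *
st(); place(.052,.0); d=cam('wrist'); cv2.imwrite('pics/w9.png',d['color'])
E
```

```text
t 15.25 p [ 0.5995 -0.2058  0.1283] rv [ 3.141  0.035 -0.012] F [-0.1  0.4 -1.1] op 0.0131 q [-0.45  0.16  1.68 -0.    1.31  1.1 ]
place 0.12 [ 0.3   0.07 -0.57  0.01  0.09  0.01]
place 0 [3.900e-01 6.000e-02 1.143e+01 1.000e-02 9.000e-02 1.000e-02]
```

View pics/w9.png

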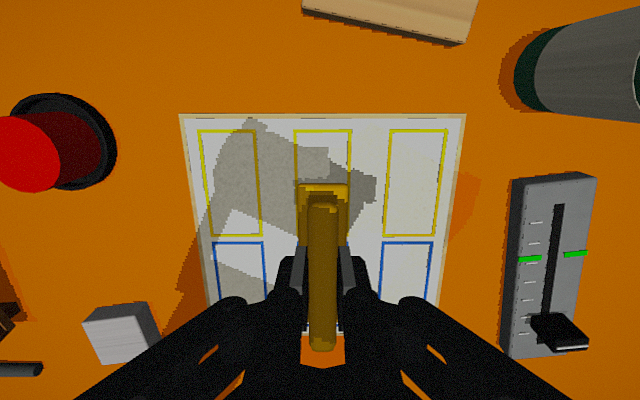

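Call:
apply_moves:
  rows:
    - [0.4,0.1,3,0,0.1,0]
    - [0.4,0.1,6,0,0.1,0]
    - [0.4,0.1,8,0,0.1,0]
    - [0.4,0.1,9.5,0,0.1,0]
    - [0.4,0.1,10.3,0,0.1,0]
    - [0.4,0.1,10.8,0,0.1,0]
    - [0.4,0.1,11,0,0.1,0]
    - [0.4,0.1,11,0,0.1,0]

```text
t: 16.1
tool_pos: [0.6036, -0.207, 0.0197]
tool_rot: [3.14, 0.035, 0.005]
contact_force: [0.2, -0.4, -1.0]
opening: 0.0132
```

```bash
python3 - <<'E'
from pulls import *
st(); place(.052,.0)
E
```

```text
t 16.1 p [ 0.6036 -0.207   0.0197] rv [3.14  0.035 0.005] F [ 0.2 -0.4 -1. ] op 0.0132 q [-0.45  0.29  1.72 -0.    1.13  1.1 ]
place 0.12 [-7.000e-02 -4.000e-02 -1.143e+01  2.000e-02 -4.000e-02  1.000e-02]
place 0 [-0.11 -0.06  0.57  0.02 -0.04  0.01]
```

Call:
apply_moves:
  rows:
    - [-0.1,0,0.1,0,0,0]
    - [-0.1,0,0.2,0,0,0]
    - [-0.1,0,0.3,0,0,0]
    - [-0.1,0,0.4,0,0,0]
    - [-0.1,0,0.4,0,0,0]

```text
t: 16.6
tool_pos: [0.6029, -0.2071, 0.0167]
tool_rot: [3.14, 0.035, 0.005]
contact_force: [-2.4, 1.6, 5.9]
opening: 0.0134
```

Call:
apply_moves:
  rows:
    - [0,0,0,0,0,0]
    - [0,0,0,0,0,0]
    - [0,0,0,0,0,0]
    - [0,0,0,0,0,0]
    - [0,0,-2,0,0,0]
    - [0,0,-6,0,0,0]
    - [0,0,-11,0,0,0]
    - [0,0,-16,0,0,0]
    - [0,0,-20,0,0,0]
    - [0,0,-24,0,0,0]
    - [0,0,-24,0,0,0]
  grip: 0.55

```text
t: 17.7
tool_pos: [0.6051, -0.2081, 0.2655]
tool_rot: [3.133, 0.035, 0.025]
contact_force: [0.6, -0.2, 1.1]
opening: 0.0384
```

```bash
cat >> pulls.py <<'E'
def show(d,name,axes):
    pass
def onboard(d,feats):
    "foot corners px far-left,far-right,near-right,near-left + bar ends -> pose on board (world, then board frame)"
    m=[M[k] for k in feats]; m=np.array(m)+[0,0,.004]
    p,r=fitpose(d,m,[feats[k] for k in feats])
    c,s=np.cos(BD[2]),np.sin(BD[2]);v=p[:2]-np.array(BD[:2])
    print('world',np.round(p,4),'board',np.round([c*v[0]+s*v[1],-s*v[0]+c*v[1],p[2]-BD[2]],4),'rms',np.sqrt((r**2).mean()))
E
python3 - <<'E'
from pulls import *
st(); d=cam('wrist'); cv2.imwrite('pics/w10.png',d['color']); 
E
```

```text
t 17.7 p [ 0.6051 -0.2081  0.2655] rv [3.133 0.035 0.025] F [ 0.6 -0.2  1.1] op 0.0384 q [-0.45  0.06  1.55 -0.    1.52  1.1 ]
```

View pics/w10.png

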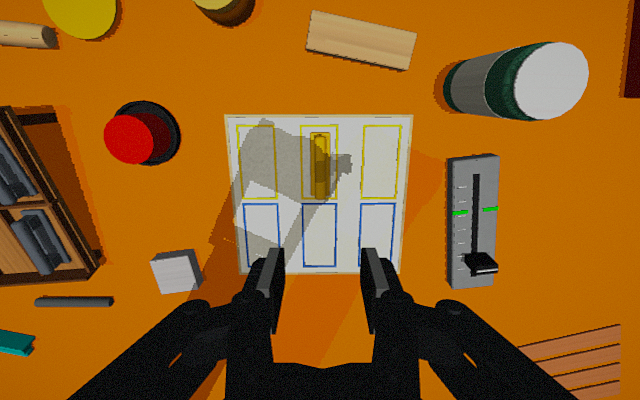

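The first brass pull lies in the middle yellow outline at (319,165). Going back to the tray for the next.

Call:
apply_moves:
  rows:
    - [-1,-4,-1,0,0,0]
    - [-2,-8,-2,0,0,0]
    - [-3,-12,-3,0,0,0]
    - [-4,-16,-4,0,0,0]
    - [-5,-20,-4,0,0,0]
    - [-6,-24,-4,0,0,0]
    - [-7.5,-28,-4,0,0,0]
    - [-9,-32,-4,0,0,0]
    - [-10,-36,-4,0,0,0]
    - [-11,-40,-4,0,0,0]
    - [-12,-41.5,-4,0,0,0]
    - [-12,-41.5,-4,0,0,0]
    - [-12,-41.5,-4,0,0,0]

```text
t: 19.05
tool_pos: [0.4736, 0.2047, 0.2964]
tool_rot: [3.135, 0.037, 0.014]
contact_force: [0.3, -0.1, -0.4]
opening: 0.0383
```

```bash
python3 - <<'E'
from pulls import *
st(); d=cam('wrist'); np.savez('w11.npz',**d)
im=d['color'].copy()
for k in('bFL','bFM','pFR','pNL','pNR'):
    o,r=planepose(P[k])
    q=pj(d,o+r.apply([M[i] for i in('fl','fr','nr','nl')])); cv2.polylines(im,[np.int32(np.round(q))],True,(0,255,0),1)
    q=pj(d,o+r.apply([M[i] for i in('bf','bn')])); cv2.line(im,*[tuple(map(int,np.round(a))) for a in q],(255,0,255),1)
cv2.imwrite('pics/w11.png',cv2.resize(im[0:220,190:430],None,fx=2.7,fy=2.7))
pick('bFM'); pick('pNL')
E
```

```text
t 19.05 p [0.4736 0.2047 0.2964] rv [3.135 0.037 0.014] F [ 0.3 -0.1 -0.4] op 0.0383 q [ 0.27 -0.25  1.78 -0.01  1.6   1.82]
pick bFM off 0.08 [ 1.039e+01 -1.000e-02  1.534e+01  1.000e-01  2.310e+00 -1.510e+00]
pick bFM off 0 [11.98 -0.18 23.18  0.1   2.31 -1.51]
pick pNL off 0.08 [ 0.13 -6.15 17.29  0.32  2.29  0.71]
pick pNL off 0 [ 1.72 -6.33 25.12  0.32  2.29  0.71]
```

View pics/w11.png

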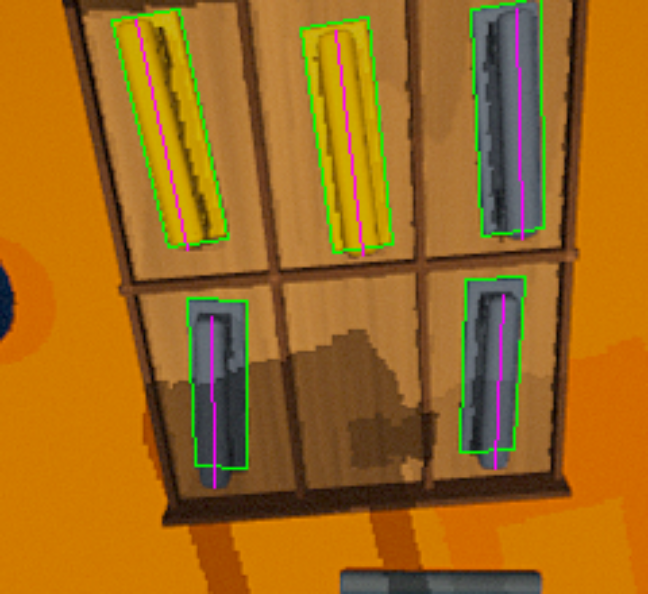

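The overlay of my measured poses still fits all five remaining pulls. Next is the near-left pewter pull at (214,395) in this crop.

Call:
apply_moves:
  rows:
    - [0,-3,4,0.1,0.8,0.3]
    - [0.1,-6,8,0.2,1.6,0.6]
    - [0.1,-6.15,12,0.32,2.3,0.7]
    - [0.1,-6.15,15,0.32,2.3,0.7]
    - [0.1,-6.15,17.2,0.32,2.3,0.7]
    - [0.5,-6.2,19.2,0.32,2.3,0.7]
    - [0.9,-6.25,21.2,0.32,2.3,0.7]
    - [1.3,-6.3,23.1,0.32,2.3,0.7]
    - [1.5,-6.3,24.1,0.32,2.3,0.7]
    - [1.6,-6.3,24.7,0.32,2.3,0.7]
    - [1.7,-6.33,25.1,0.32,2.3,0.7]
    - [1.7,-6.33,25.1,0.32,2.3,0.7]
    - [1.7,-6.33,25.1,0.32,2.3,0.7]
  grip: 0.55

```text
t: 20.4
tool_pos: [0.4925, 0.2665, 0.0463]
tool_rot: [-3.099, 0.06, -0.328]
contact_force: [-0.1, -0.3, 0.2]
opening: 0.0383
```

```bash
python3 - <<'E'
from pulls import *
st(); pick('pNL'); d=cam('wrist'); cv2.imwrite('pics/w12.png',d['color'])
E
```

```text
t 20.4 p [0.4925 0.2665 0.0463] rv [-3.099  0.06  -0.328] F [-0.1 -0.3  0.2] op 0.0383 q [ 0.39 -0.03  2.03 -0.08  0.93  2.04]
pick pNL off 0.08 [-0.03  0.02 -7.9  -0.01 -0.03  0.01]
pick pNL off 0 [-0.05  0.03  0.1  -0.01 -0.03  0.01]
```

View pics/w12.png

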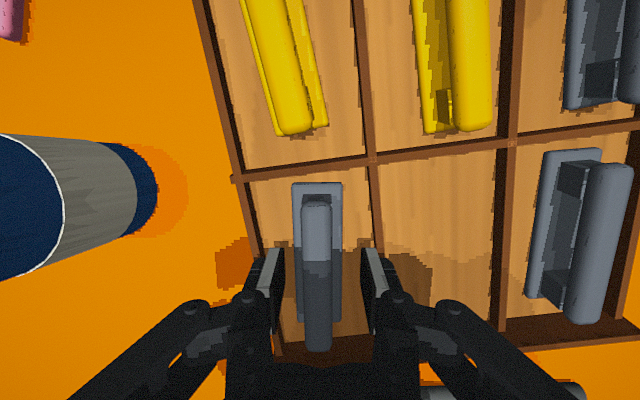

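The pewter bar at (317,275) is centred between the pads. Grip and lift.

Call:
apply_moves:
  rows:
    - [0,0,0,0,0,0]
    - [0,0,0,0,0,0]
    - [0,0,0,0,0,0]
    - [0,0,0,0,0,0]
    - [0,0,0,0,0,0]
    - [0,0,0,0,0,0]
    - [0,0,-1,0,0,0]
    - [0,0,-3,0,0,0]
    - [0,0,-6,0,0,0]
    - [0,0,-9,0,0,0]
    - [0,0,-12,0,0,0]
    - [0,0,-14,0,0,0]
    - [0,0,-14,0,0,0]
  grip: 0.95

```text
t: 21.75
tool_pos: [0.4643, 0.2644, 0.1872]
tool_rot: [-3.095, 0.059, -0.338]
contact_force: [0.7, 0.3, -1.2]
opening: 0.0132
```

```bash
python3 - <<'E'
from pulls import *
st(); place(-.052,.0,h=.016); d=cam('wrist'); cv2.imwrite('pics/w13.png',d['color']); held(d)
E
```

```text
t 21.75 p [0.4643 0.2644 0.1872] rv [-3.095  0.059 -0.338] F [ 0.7  0.3 -1.2] op 0.0132 q [ 0.41 -0.27  2.   -0.07  1.21  2.04]
place 0.12 [ 4.16 47.29  4.64 -0.29 -2.49 -0.68]
place 0 [ 1.58 47.67 16.36 -0.29 -2.49 -0.68]
-0.005 [[320.0, 212.0], [320.0, 356.0], [346.0, 192.0], [294.0, 192.0]]
0 [[320.0, 201.0], [320.0, 349.0], [347.0, 183.0], [293.0, 183.0]]
0.005 [[320.0, 190.0], [320.0, 341.0], [347.0, 173.0], [293.0, 173.0]]
```

View pics/w13.png

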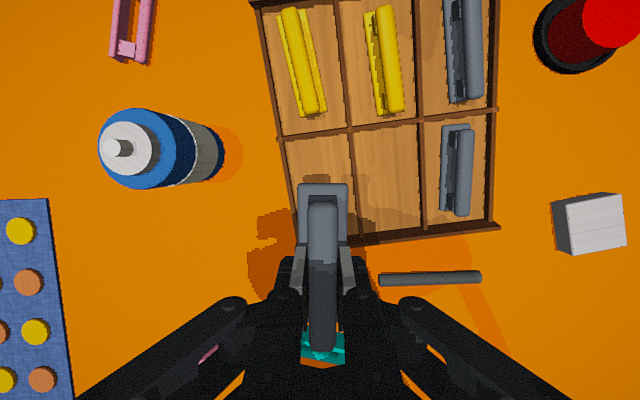

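Call:
apply_moves:
  rows:
    - [0.3,4,-0.5,0,-0.5,-0.1]
    - [0.6,8,-0.5,-0.1,-1,-0.3]
    - [1,12,-0.3,-0.2,-1.5,-0.4]
    - [1.4,16,0,-0.3,-2,-0.6]
    - [1.8,20,0.5,-0.3,-2.5,-0.7]
    - [2.1,24,1,-0.3,-2.5,-0.7]
    - [2.5,28,1.6,-0.3,-2.5,-0.7]
    - [2.8,32,2.2,-0.3,-2.5,-0.7]
    - [3.2,36,2.8,-0.3,-2.5,-0.7]
    - [3.5,40,3.4,-0.3,-2.5,-0.7]
    - [3.9,44,4,-0.3,-2.5,-0.7]
    - [4.1,46,4.5,-0.3,-2.5,-0.7]
    - [4.2,47.3,4.6,-0.3,-2.5,-0.7]
    - [4.2,47.3,4.6,-0.3,-2.5,-0.7]
    - [4.2,47.3,4.6,-0.3,-2.5,-0.7]
    - [4.2,47.3,4.6,-0.3,-2.5,-0.7]

```text
t: 23.4
tool_pos: [0.4976, -0.2081, 0.1344]
tool_rot: [3.139, 0.038, -0.007]
contact_force: [1.5, -0.1, -1.1]
opening: 0.0131
```

```bash
python3 - <<'E'
from pulls import *
st(); place(-.052,.0,h=.016)
E
```

```text
t 23.4 p [ 0.4976 -0.2081  0.1344] rv [ 3.139  0.038 -0.007] F [ 1.5 -0.1 -1.1] op 0.0131 q [-0.53 -0.07  1.9  -0.    1.31  1.02]
place 0.12 [ 0.08  0.05 -0.16  0.02  0.05  0.03]
place 0 [ 0.14  0.03 11.84  0.02  0.05  0.03]
```

Call:
apply_moves:
  rows:
    - [0.1,0,3,0,0,0]
    - [0.1,0,6,0,0,0]
    - [0.1,0,8.5,0,0,0]
    - [0.1,0,10,0,0,0]
    - [0.1,0,10.8,0,0,0]
    - [0.1,0,11.3,0,0,0]
    - [0.1,0,11.6,0,0,0]
    - [0.1,0,11.8,0,0,0]
    - [0.1,0,11.9,0,0,0]
    - [0.1,0,11.9,0,0,0]

```text
t: 24.4
tool_pos: [0.4989, -0.2088, 0.0167]
tool_rot: [3.138, 0.038, -0.005]
contact_force: [-2.3, 0.7, 2.6]
opening: 0.0129
```

Touching at 2.6 N. Release, rise, and return to the tray.

Call:
apply_moves:
  rows:
    - [0,0,0,0,0,0]
    - [0,0,0,0,0,0]
    - [0,0,0,0,0,0]
    - [0,0,0,0,0,0]
    - [0,0,-2,0,0,0]
    - [0,0,-6,0,0,0]
    - [0,0,-11,0,0,0]
    - [0,0,-16,0,0,0]
    - [0,0,-20,0,0,0]
    - [0,0,-24,0,0,0]
    - [0,0,-24,0,0,0]
  grip: 0.55

```text
t: 25.5
tool_pos: [0.5024, -0.2097, 0.2648]
tool_rot: [3.132, 0.038, 0.013]
contact_force: [-0.3, -1.0, 0.7]
opening: 0.0389
```

```bash
python3 - <<'E'
from pulls import *
st(); d=cam('wrist'); cv2.imwrite('pics/w14.png',d['color']); print(delta((.494,.2,.30),down(-np.pi/2)))
E
```

```text
t 25.5 p [ 0.5024 -0.2097  0.2648] rv [3.132 0.038 0.013] F [-0.3 -1.   0.7] op 0.0389 q [-0.53 -0.17  1.77 -0.    1.53  1.02]
[ 2.800e-01 -4.088e+01 -4.190e+00  8.000e-02 -4.000e-02  2.800e-01]
```

View pics/w14.png

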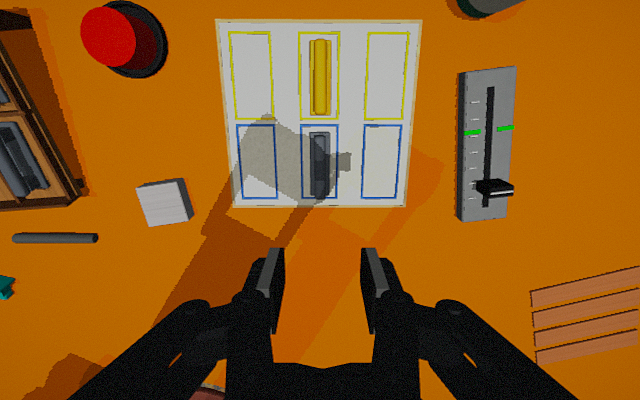

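Call:
apply_moves:
  rows:
    - [0,-4,-1,0,0,0]
    - [0,-8,-2,0,0,0]
    - [0,-12,-3,0,0,0]
    - [0,-16,-4,0,0,0.2]
    - [0,-20,-4,0,0,0.3]
    - [0,-24,-4,0,0,0.3]
    - [0,-28,-4,0,0,0.3]
    - [0,-32,-4,0,0,0.3]
    - [0,-36,-4,0,0,0.3]
    - [0,-39,-4,0,0,0.3]
    - [0,-41,-4,0,0,0.3]
    - [0,-41,-4,0,0,0.3]
    - [0,-41,-4,0,0,0.3]

```text
t: 26.85
tool_pos: [0.4906, 0.2009, 0.2964]
tool_rot: [3.133, -0.002, 0.002]
contact_force: [0.0, -0.5, -0.2]
opening: 0.0387
```

```bash
cat >> pulls.py <<'E'
def overlay(d,names,fn,x0=190,y0=0,w=240,h=220,s=2.7):
    im=d['color'].copy()
    for k in names:
        o,r=planepose(P[k])
        q=pj(d,o+r.apply([M[i] for i in('fl','fr','nr','nl')])); cv2.polylines(im,[np.int32(np.round(q))],True,(0,255,0),1)
        q=pj(d,o+r.apply([M[i] for i in('bf','bn')])); cv2.line(im,*[tuple(map(int,np.round(a))) for a in q],(255,0,255),1)
    cv2.imwrite('pics/'+fn,cv2.resize(im[y0:y0+h,x0:x0+w],None,fx=s,fy=s))
E
python3 - <<'E'
from pulls import *
st(); d=cam('wrist')
overlay(d,('bFL','bFM','pFR','pNR'),'w15.png')
pick('pNR')
E
```

```text
t 26.85 p [0.4906 0.2009 0.2964] rv [ 3.133e+00 -2.000e-03  2.000e-03] F [ 0.  -0.5 -0.2] op 0.0387 q [ 0.25 -0.2   1.75 -0.01  1.6   1.82]
pick pNR off 0.08 [-0.37  6.06 17.39  0.24  2.38 -0.76]
pick pNR off 0 [ 1.27  5.83 25.21  0.24  2.38 -0.76]
```

View pics/w15.png

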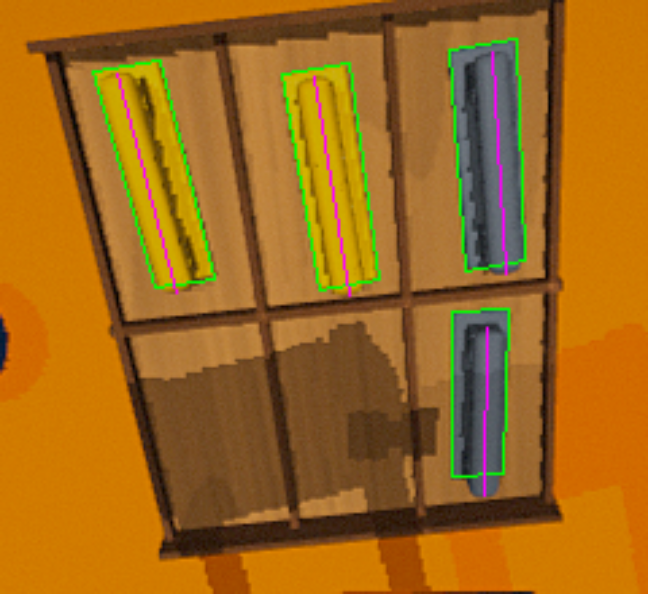

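All four remaining pulls still match their measured poses. Next is the near-right pewter pull.

Call:
apply_moves:
  rows:
    - [-0.1,3,4,0.1,0.8,-0.3]
    - [-0.3,5.5,8,0.2,1.6,-0.6]
    - [-0.4,6,12,0.24,2.4,-0.76]
    - [-0.4,6.05,15,0.24,2.4,-0.76]
    - [-0.4,6.05,17.3,0.24,2.4,-0.76]
    - [0,6,19.3,0.24,2.4,-0.76]
    - [0.5,5.95,21.3,0.24,2.4,-0.76]
    - [0.9,5.9,23.3,0.24,2.4,-0.76]
    - [1.1,5.85,24.3,0.24,2.4,-0.76]
    - [1.2,5.85,24.9,0.24,2.4,-0.76]
    - [1.2,5.85,25.2,0.24,2.4,-0.76]
    - [1.2,5.85,25.2,0.24,2.4,-0.76]
    - [1.2,5.85,25.2,0.24,2.4,-0.76]
  grip: 0.55

```text
t: 28.2
tool_pos: [0.5037, 0.14, 0.0463]
tool_rot: [-3.109, -0.101, -0.332]
contact_force: [-0.2, -0.7, 0.5]
opening: 0.0384
```

```bash
python3 - <<'E'
from pulls import *
st(); pick('pNR'); d=cam('wrist'); cv2.imwrite('pics/w16.png',d['color'])
E
```

```text
t 28.2 p [0.5037 0.14   0.0463] rv [-3.109 -0.101 -0.332] F [-0.2 -0.7  0.5] op 0.0384 q [ 0.13 -0.13  2.13 -0.01  0.93  1.64]
pick pNR off 0.08 [ 0.02 -0.01 -7.89  0.   -0.03 -0.  ]
pick pNR off 0 [-0.01 -0.01  0.11  0.   -0.03 -0.  ]
```

View pics/w16.png

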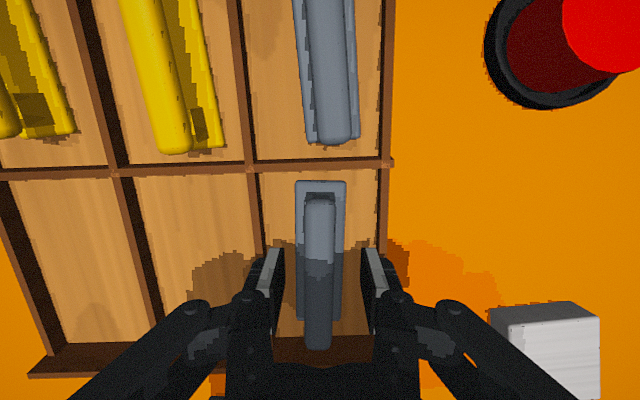

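Centred again, with the bar at (319,270). Grip and lift.

Call:
apply_moves:
  rows:
    - [0,0,0,0,0,0]
    - [0,0,0,0,0,0]
    - [0,0,0,0,0,0]
    - [0,0,0,0,0,0]
    - [0,0,0,0,0,0]
    - [0,0,0,0,0,0]
    - [0,0,-1,0,0,0]
    - [0,0,-3,0,0,0]
    - [0,0,-6,0,0,0]
    - [0,0,-9,0,0,0]
    - [0,0,-12,0,0,0]
    - [0,0,-14,0,0,0]
    - [0,0,-14,0,0,0]
  grip: 0.95

```text
t: 29.55
tool_pos: [0.4757, 0.1375, 0.187]
tool_rot: [-3.108, -0.101, -0.342]
contact_force: [1.1, -0.6, -1.4]
opening: 0.0132
```

```bash
python3 - <<'E'
from pulls import *
st(); place(-.052,-.08,h=.016); d=cam('wrist'); cv2.imwrite('pics/w17.png',d['color']); held(d)
E
```

```text
t 29.55 p [0.4757 0.1375 0.187 ] rv [-3.108 -0.101 -0.342] F [ 1.1 -0.6 -1.4] op 0.0132 q [ 0.14 -0.39  2.09 -0.01  1.22  1.64]
place 0.12 [-1.41 42.71  4.63 -0.13 -2.52  0.5 ]
place 0 [-4.02 42.79 16.35 -0.13 -2.52  0.5 ]
-0.005 [[319.0, 211.0], [319.0, 356.0], [346.0, 192.0], [293.0, 192.0]]
0 [[319.0, 201.0], [319.0, 349.0], [346.0, 182.0], [293.0, 182.0]]
0.005 [[319.0, 189.0], [319.0, 341.0], [346.0, 173.0], [292.0, 173.0]]
```

View pics/w17.png

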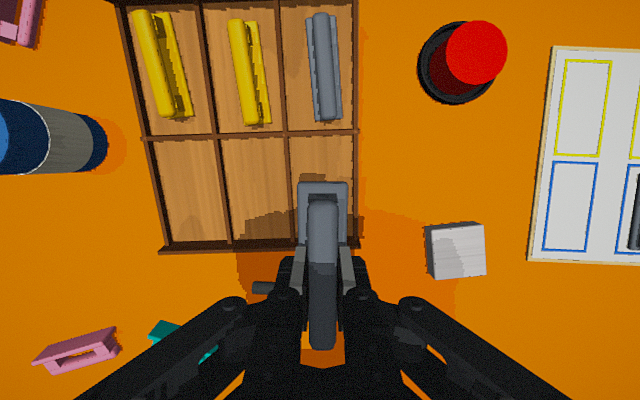

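Call:
apply_moves:
  rows:
    - [-0.1,4,-0.3,0,-0.5,0.1]
    - [-0.3,8,-0.2,0,-1,0.2]
    - [-0.4,12,0.2,-0.1,-1.5,0.3]
    - [-0.5,16,0.6,-0.1,-2,0.4]
    - [-0.7,20,1,-0.13,-2.5,0.5]
    - [-0.8,24,1.6,-0.13,-2.5,0.5]
    - [-1,28,2.2,-0.13,-2.5,0.5]
    - [-1.1,32,2.8,-0.13,-2.5,0.5]
    - [-1.2,36,3.5,-0.13,-2.5,0.5]
    - [-1.3,40,4.2,-0.13,-2.5,0.5]
    - [-1.4,42,4.6,-0.13,-2.5,0.5]
    - [-1.4,42.7,4.6,-0.13,-2.5,0.5]
    - [-1.4,42.7,4.6,-0.13,-2.5,0.5]
    - [-1.4,42.7,4.6,-0.13,-2.5,0.5]
    - [-1.4,42.7,4.6,-0.13,-2.5,0.5]

```text
t: 31.1
tool_pos: [0.4993, -0.2873, 0.1342]
tool_rot: [3.141, 0.036, -0.003]
contact_force: [0.8, 0.1, -2.1]
opening: 0.0128
```

```bash
python3 - <<'E'
from pulls import *
st(); place(-.052,-.08,h=.016)
E
```

```text
t 31.1 p [ 0.4993 -0.2873  0.1342] rv [ 3.141e+00  3.600e-02 -3.000e-03] F [ 0.8  0.1 -2.1] op 0.0128 q [-0.65  0.02  1.82 -0.    1.31  0.9 ]
place 0.12 [ 0.09  0.13 -0.18  0.    0.02  0.02]
place 0 [ 0.11  0.13 11.82  0.    0.02  0.02]
```

Call:
apply_moves:
  rows:
    - [0.1,0.1,3,0,0,0]
    - [0.1,0.1,6,0,0,0]
    - [0.1,0.1,8.5,0,0,0]
    - [0.1,0.1,10,0,0,0]
    - [0.1,0.1,10.8,0,0,0]
    - [0.1,0.1,11.3,0,0,0]
    - [0.1,0.1,11.6,0,0,0]
    - [0.1,0.1,11.8,0,0,0]
    - [0.1,0.1,11.9,0,0,0]
    - [0.1,0.1,11.9,0,0,0]

```text
t: 32.1
tool_pos: [0.5008, -0.2889, 0.0167]
tool_rot: [3.14, 0.036, -0.001]
contact_force: [-2.1, 1.5, 4.6]
opening: 0.0132
```

Call:
apply_moves:
  rows:
    - [0,0,0,0,0,0]
    - [0,0,0,0,0,0]
    - [0,0,0,0,0,0]
    - [0,0,0,0,0,0]
    - [0,0,-2,0,0,0]
    - [0,0,-6,0,0,0]
    - [0,0,-11,0,0,0]
    - [0,0,-16,0,0,0]
    - [0,0,-20,0,0,0]
    - [0,0,-24,0,0,0]
    - [0,0,-24,0,0,0]
  grip: 0.55

```text
t: 33.2
tool_pos: [0.5036, -0.2905, 0.2651]
tool_rot: [3.132, 0.036, 0.015]
contact_force: [0.5, 0.4, 0.5]
opening: 0.0386
```

```bash
python3 - <<'E'
from pulls import *
st(); d=cam('wrist'); cv2.imwrite('pics/w18.png',d['color']); print(delta((.494,.2,.30),down(-np.pi/2)))
E
```

```text
t 33.2 p [ 0.5036 -0.2905  0.2651] rv [3.132 0.036 0.015] F [0.5 0.4 0.5] op 0.0386 q [-0.65 -0.08  1.69 -0.    1.52  0.9 ]
[  0.3  -48.95  -4.18   0.07  -0.06   0.26]
```

View pics/w18.png

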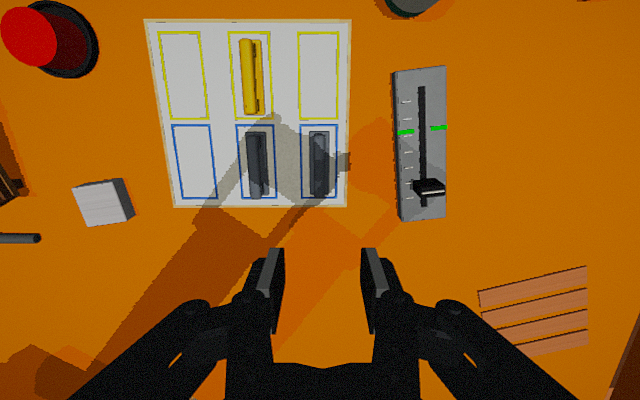

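Three pulls are in place: brass at (251,75), pewter at (257,163) and (318,163). Back to the tray.

Call:
apply_moves:
  rows:
    - [0,-5,-1,0,0,0]
    - [0,-10,-2,0,0,0]
    - [0,-14,-3,0,0,0]
    - [0,-18,-4,0,0,0.2]
    - [0,-22,-4,0,0,0.3]
    - [0,-26,-4,0,0,0.3]
    - [0,-30,-4,0,0,0.3]
    - [0,-34,-4,0,0,0.3]
    - [0,-38,-4,0,0,0.3]
    - [0,-42,-4,0,0,0.3]
    - [0,-46,-4,0,0,0.3]
    - [0,-49,-4,0,0,0.3]
    - [0,-49,-4,0,0,0.3]
    - [0,-49,-4,0,0,0.3]
    - [0,-49,-4,0,0,0.3]

```text
t: 34.75
tool_pos: [0.4908, 0.1996, 0.297]
tool_rot: [3.135, -0.006, 0.006]
contact_force: [-0.4, 0.4, -0.0]
opening: 0.0383
```

```bash
python3 - <<'E'
from pulls import *
st(); d=cam('wrist')
overlay(d,('bFL','bFM','pFR'),'w19.png')
pick('pFR')
E
```

```text
t 34.75 p [0.4908 0.1996 0.297 ] rv [ 3.135 -0.006  0.006] F [-0.4  0.4 -0. ] op 0.0383 q [ 0.25 -0.21  1.75 -0.01  1.6   1.82]
pick pFR off 0.08 [ 9.59  5.64 15.35  0.13  2.36 -1.78]
pick pFR off 0 [11.21  5.43 23.18  0.13  2.36 -1.78]
```

View pics/w19.png

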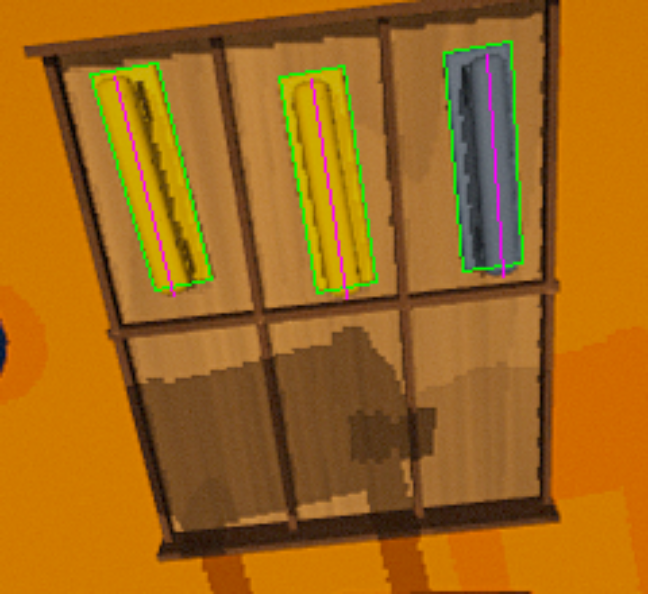

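Matches, with the overlay on the pewter slightly to the right of its true edge by about 1 mm. Picking the far-right pewter.

Call:
apply_moves:
  rows:
    - [3,2,3,0,0.8,-0.6]
    - [6,4,6,0.1,1.6,-1.2]
    - [9,5.6,9,0.13,2.36,-1.78]
    - [9.6,5.65,12,0.13,2.36,-1.78]
    - [9.6,5.65,15.3,0.13,2.36,-1.78]
    - [10,5.6,17.3,0.13,2.36,-1.78]
    - [10.4,5.55,19.3,0.13,2.36,-1.78]
    - [10.8,5.5,21.2,0.13,2.36,-1.78]
    - [11,5.45,22.2,0.13,2.36,-1.78]
    - [11.1,5.4,22.8,0.13,2.36,-1.78]
    - [11.2,5.4,23.2,0.13,2.36,-1.78]
    - [11.2,5.4,23.2,0.13,2.36,-1.78]
    - [11.2,5.4,23.2,0.13,2.36,-1.78]
  grip: 0.55

```text
t: 36.1
tool_pos: [0.6043, 0.1434, 0.0673]
tool_rot: [-3.111, -0.237, -0.331]
contact_force: [-0.3, 0.2, 0.1]
opening: 0.0381
```

```bash
python3 - <<'E'
from pulls import *
st(); pick('pFR'); d=cam('wrist'); cv2.imwrite('pics/w20.png',d['color'])
E
```

```text
t 36.1 p [0.6043 0.1434 0.0673] rv [-3.111 -0.237 -0.331] F [-0.3  0.2  0.1] op 0.0381 q [ 0.12  0.07  1.89 -0.01  0.97  1.54]
pick pFR off 0.08 [-0.06  0.02 -7.93  0.   -0.01 -0.  ]
pick pFR off 0 [-0.07  0.02  0.07  0.   -0.01 -0.  ]
```

View pics/w20.png

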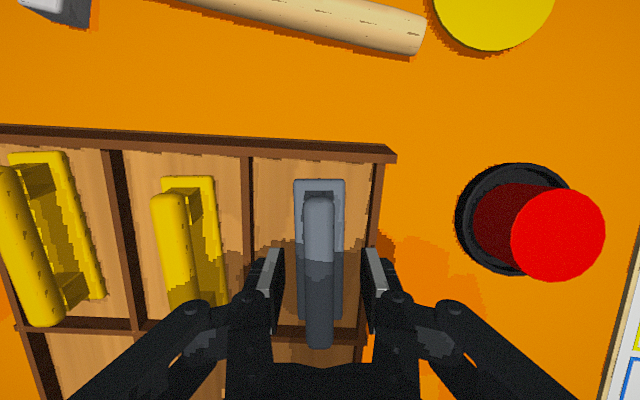

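Call:
apply_moves:
  rows:
    - [0,0,0,0,0,0]
    - [0,0,0,0,0,0]
    - [0,0,0,0,0,0]
    - [0,0,0,0,0,0]
    - [0,0,0,0,0,0]
    - [0,0,0,0,0,0]
    - [0,0,-1,0,0,0]
    - [0,0,-3,0,0,0]
    - [0,0,-6,0,0,0]
    - [0,0,-9,0,0,0]
    - [0,0,-12,0,0,0]
    - [0,0,-12,0,0,0]
    - [0,0,-12,0,0,0]
  grip: 0.95

```text
t: 37.45
tool_pos: [0.5792, 0.141, 0.185]
tool_rot: [-3.111, -0.237, -0.332]
contact_force: [-0.9, -0.3, -1.5]
opening: 0.0129
```

```bash
python3 - <<'E'
from pulls import *
st(); place(-.052,.08,h=.016); d=cam('wrist'); cv2.imwrite('pics/w21.png',d['color']); held(d)
E
```

```text
t 37.45 p [0.5792 0.141  0.185 ] rv [-3.111 -0.237 -0.332] F [-0.9 -0.3 -1.5] op 0.0129 q [ 0.12 -0.12  1.87 -0.01  1.18  1.54]
place 0.12 [-1.302e+01  2.536e+01  2.520e+00 -2.000e-02 -2.430e+00  1.490e+00]
place 0 [-1.555e+01  2.521e+01  1.425e+01 -2.000e-02 -2.430e+00  1.490e+00]
-0.005 [[318.0, 211.0], [319.0, 357.0], [345.0, 192.0], [292.0, 192.0]]
0 [[318.0, 200.0], [319.0, 349.0], [346.0, 182.0], [292.0, 182.0]]
0.005 [[318.0, 189.0], [319.0, 341.0], [346.0, 172.0], [292.0, 172.0]]
```

View pics/w21.png

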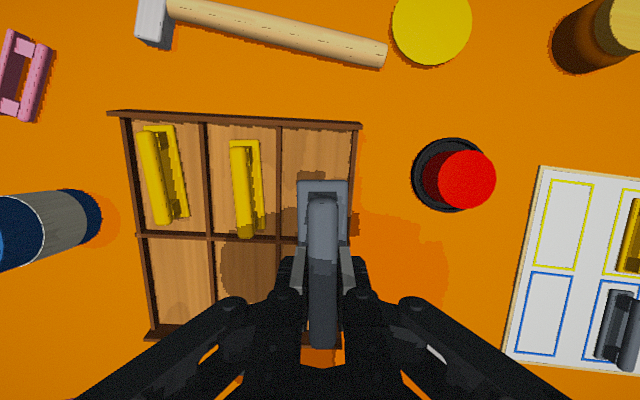

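Call:
apply_moves:
  rows:
    - [-2,4,0,0,-0.5,0.3]
    - [-4,8,0,0,-1,0.6]
    - [-6,12,0.3,0,-1.5,0.9]
    - [-8,16,0.8,0,-2,1.2]
    - [-10,20,1.5,0,-2.4,1.5]
    - [-12,23,2,0,-2.4,1.5]
    - [-13,25.3,2.5,0,-2.4,1.5]
    - [-13,25.3,2.5,0,-2.4,1.5]
    - [-13,25.3,2.5,0,-2.4,1.5]
    - [-13,25.3,2.5,0,-2.4,1.5]

```text
t: 38.5
tool_pos: [0.4959, -0.1273, 0.1341]
tool_rot: [-3.139, -0.034, 0.002]
contact_force: [-0.1, 0.6, -1.3]
opening: 0.0133
```

```bash
python3 - <<'E'
from pulls import *
st(); place(-.052,.08,h=.016)
E
```

```text
t 38.5 p [ 0.4959 -0.1273  0.1341] rv [-3.139e+00 -3.400e-02  2.000e-03] F [-0.1  0.6 -1.3] op 0.0133 q [-0.4  -0.14  1.96  0.    1.32  1.15]
place 0.12 [ 0.09  0.14 -0.19 -0.03  0.01  0.  ]
place 0 [ 1.000e-01  1.600e-01  1.181e+01 -3.000e-02  1.000e-02  0.000e+00]
```

Call:
apply_moves:
  rows:
    - [0.1,0.1,3,0,0,0]
    - [0.1,0.1,6,0,0,0]
    - [0.1,0.1,8.5,0,0,0]
    - [0.1,0.1,10,0,0,0]
    - [0.1,0.1,10.8,0,0,0]
    - [0.1,0.1,11.3,0,0,0]
    - [0.1,0.1,11.6,0,0,0]
    - [0.1,0.1,11.8,0,0,0]
    - [0.1,0.1,11.9,0,0,0]
    - [0.1,0.1,11.9,0,0,0]

```text
t: 39.5
tool_pos: [0.4975, -0.1283, 0.0165]
tool_rot: [-3.139, -0.034, -0.0]
contact_force: [-1.2, 1.6, 4.7]
opening: 0.0133
```

Call:
apply_moves:
  rows:
    - [0,0,0,0,0,0]
    - [0,0,0,0,0,0]
    - [0,0,0,0,0,0]
    - [0,0,0,0,0,0]
    - [0,0,-2,0,0,0]
    - [0,0,-6,0,0,0]
    - [0,0,-11,0,0,0]
    - [0,0,-16,0,0,0]
    - [0,0,-20,0,0,0]
    - [0,0,-24,0,0,0]
    - [0,0,-24,0,0,0]
  grip: 0.55

```text
t: 40.6
tool_pos: [0.5005, -0.13, 0.2643]
tool_rot: [3.138, 0.034, 0.019]
contact_force: [0.8, -0.6, 0.8]
opening: 0.0388
```

```bash
python3 - <<'E'
from pulls import *
st(); d=cam('wrist'); cv2.imwrite('pics/w22.png',d['color']); print(delta((.494,.2,.30),down(-np.pi/2)))
E
```

```text
t 40.6 p [ 0.5005 -0.13    0.2643] rv [3.138 0.034 0.019] F [ 0.8 -0.6  0.8] op 0.0388 q [-0.4  -0.24  1.83  0.    1.54  1.15]
[ 2.200e-01 -3.295e+01 -3.970e+00  1.000e-02 -8.000e-02  2.500e-01]
```

View pics/w22.png

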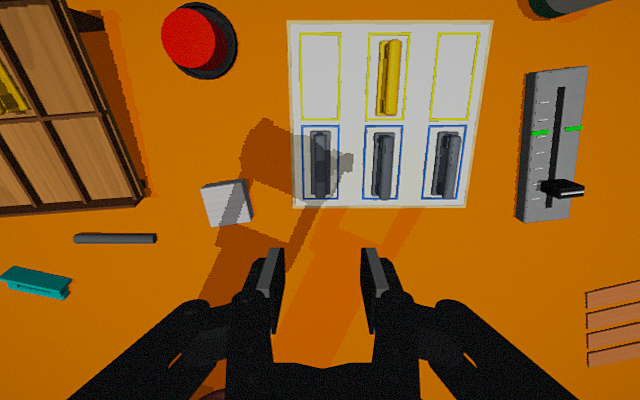

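All three pewter pulls are in blue outlines: (320,163), (383,165), (447,164). Two brass remain in the tray.

Call:
apply_moves:
  rows:
    - [0,-4,-1,0,0,0]
    - [0,-8,-2,0,0,0]
    - [0,-12,-3,0,0,0]
    - [0,-16,-4,0,0,0.2]
    - [0,-20,-4,0,0,0.3]
    - [0,-24,-4,0,0,0.3]
    - [0,-28,-4,0,0,0.3]
    - [0,-31,-4,0,0,0.3]
    - [0,-33,-4,0,0,0.3]
    - [0,-33,-4,0,0,0.3]
    - [0,-33,-4,0,0,0.3]

```text
t: 41.75
tool_pos: [0.4912, 0.2003, 0.2985]
tool_rot: [3.139, -0.006, 0.007]
contact_force: [0.5, 0.1, 0.7]
opening: 0.0384
```

```bash
python3 - <<'E'
from pulls import *
st(); d=cam('wrist')
overlay(d,('bFL','bFM'),'w23.png')
pick('bFM')
E
```

```text
t 41.75 p [0.4912 0.2003 0.2985] rv [ 3.139 -0.006  0.007] F [0.5 0.1 0.7] op 0.0384 q [ 0.25 -0.21  1.75 -0.    1.6   1.82]
pick bFM off 0.08 [ 8.7  -0.66 15.51  0.07  2.35 -1.83]
pick bFM off 0 [10.31 -0.84 23.34  0.07  2.35 -1.83]
```

View pics/w23.png

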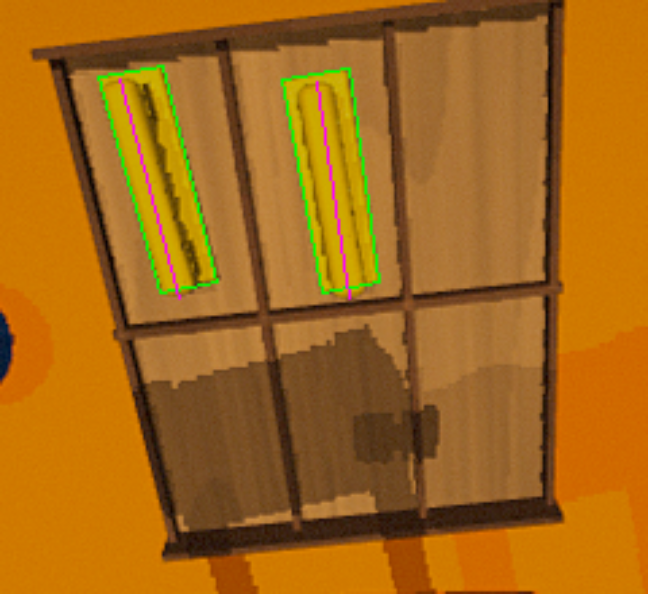

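Call:
apply_moves:
  rows:
    - [3,-0.2,3,0,0.8,-0.6]
    - [6,-0.4,6,0,1.6,-1.2]
    - [8.5,-0.6,9,0.07,2.35,-1.8]
    - [8.7,-0.65,12,0.07,2.35,-1.83]
    - [8.7,-0.65,15.4,0.07,2.35,-1.83]
    - [9.1,-0.7,17.4,0.07,2.35,-1.83]
    - [9.5,-0.75,19.4,0.07,2.35,-1.83]
    - [9.9,-0.8,21.3,0.07,2.35,-1.83]
    - [10.1,-0.8,22.3,0.07,2.35,-1.83]
    - [10.2,-0.85,22.9,0.07,2.35,-1.83]
    - [10.3,-0.85,23.3,0.07,2.35,-1.83]
    - [10.3,-0.85,23.3,0.07,2.35,-1.83]
    - [10.3,-0.85,23.3,0.07,2.35,-1.83]
  grip: 0.55

```text
t: 43.1
tool_pos: [0.5963, 0.2074, 0.0674]
tool_rot: [-3.111, -0.243, -0.331]
contact_force: [0.1, 0.0, -0.0]
opening: 0.0385
```

```bash
python3 - <<'E'
from pulls import *
st(); pick('bFM'); d=cam('wrist'); cv2.imwrite('pics/w24.png',d['color'])
E
```

```text
t 43.1 p [0.5963 0.2074 0.0674] rv [-3.111 -0.243 -0.331] F [ 0.1  0.  -0. ] op 0.0385 q [ 0.23  0.1   1.86 -0.03  0.97  1.66]
pick bFM off 0.08 [-0.06  0.01 -7.87  0.   -0.02  0.  ]
pick bFM off 0 [-0.07  0.01  0.13  0.   -0.02  0.  ]
```

View pics/w24.png

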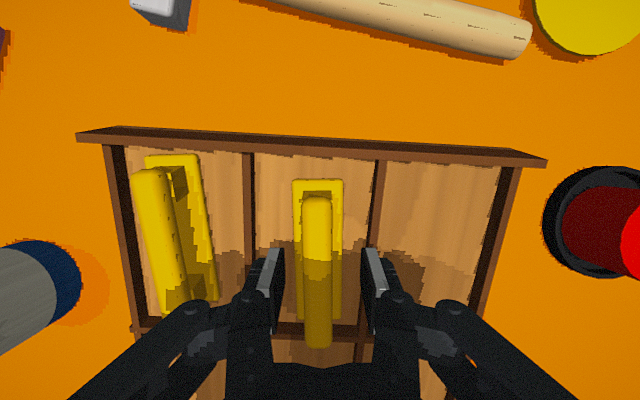

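The bar at (317,270) is centred. Grip and lift.

Call:
apply_moves:
  rows:
    - [0,0,0,0,0,0]
    - [0,0,0,0,0,0]
    - [0,0,0,0,0,0]
    - [0,0,0,0,0,0]
    - [0,0,0,0,0,0]
    - [0,0,0,0,0,0]
    - [0,0,-1,0,0,0]
    - [0,0,-3,0,0,0]
    - [0,0,-6,0,0,0]
    - [0,0,-9,0,0,0]
    - [0,0,-12,0,0,0]
    - [0,0,-12,0,0,0]
    - [0,0,-12,0,0,0]
  grip: 0.95

```text
t: 44.45
tool_pos: [0.5711, 0.2051, 0.185]
tool_rot: [-3.111, -0.243, -0.332]
contact_force: [-0.6, -1.0, -2.3]
opening: 0.0125
```

```bash
python3 - <<'E'
from pulls import *
st(); place(.052,-.08,h=.016); d=cam('wrist'); cv2.imwrite('pics/w25.png',d['color']); held(d)
E
```

```text
t 44.45 p [0.5711 0.2051 0.185 ] rv [-3.111 -0.243 -0.332] F [-0.6 -1.  -2.3] op 0.0125 q [ 0.24 -0.09  1.84 -0.03  1.18  1.66]
place 0.12 [-5.35e+00  4.90e+01  4.51e+00 -1.00e-02 -2.43e+00  1.53e+00]
place 0 [-7.870e+00  4.885e+01  1.624e+01 -1.000e-02 -2.430e+00  1.530e+00]
-0.005 [[319.0, 211.0], [319.0, 357.0], [346.0, 192.0], [293.0, 192.0]]
0 [[319.0, 200.0], [319.0, 349.0], [346.0, 182.0], [292.0, 182.0]]
0.005 [[319.0, 189.0], [319.0, 341.0], [346.0, 172.0], [292.0, 172.0]]
```

View pics/w25.png

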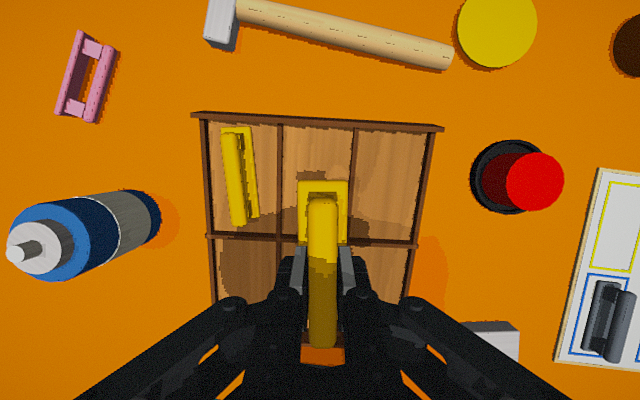

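Call:
apply_moves:
  rows:
    - [-0.4,4,0,0,-0.5,0.3]
    - [-0.9,8,0,0,-1,0.6]
    - [-1.3,12,0,0,-1.5,0.9]
    - [-1.8,16,0.3,0,-2,1.2]
    - [-2.2,20,0.7,0,-2.4,1.5]
    - [-2.6,24,1.1,0,-2.4,1.5]
    - [-3.1,28,1.6,0,-2.4,1.5]
    - [-3.5,32,2.2,0,-2.4,1.5]
    - [-4,36,2.8,0,-2.4,1.5]
    - [-4.4,40,3.4,0,-2.4,1.5]
    - [-4.8,44,4,0,-2.4,1.5]
    - [-5.2,47,4.4,0,-2.4,1.5]
    - [-5.3,49,4.5,0,-2.4,1.5]
    - [-5.3,49,4.5,0,-2.4,1.5]
    - [-5.3,49,4.5,0,-2.4,1.5]
    - [-5.3,49,4.5,0,-2.4,1.5]

```text
t: 46.1
tool_pos: [0.6038, -0.2851, 0.1343]
tool_rot: [-3.14, -0.04, 0.001]
contact_force: [-0.9, -0.1, -1.4]
opening: 0.0131
```

```bash
python3 - <<'E'
from pulls import *
st(); place(.052,-.08,h=.016); d=cam('wrist'); cv2.imwrite('pics/w26.png',d['color'])
E
```

```text
t 46.1 p [ 0.6038 -0.2851  0.1343] rv [-3.14e+00 -4.00e-02  1.00e-03] F [-0.9 -0.1 -1.4] op 0.0131 q [-0.55  0.22  1.59  0.    1.33  0.99]
place 0.12 [ 0.04  0.12 -0.17 -0.02  0.01  0.05]
place 0 [ 5.000e-02  1.400e-01  1.183e+01 -2.000e-02  1.000e-02  5.000e-02]
```

View pics/w26.png

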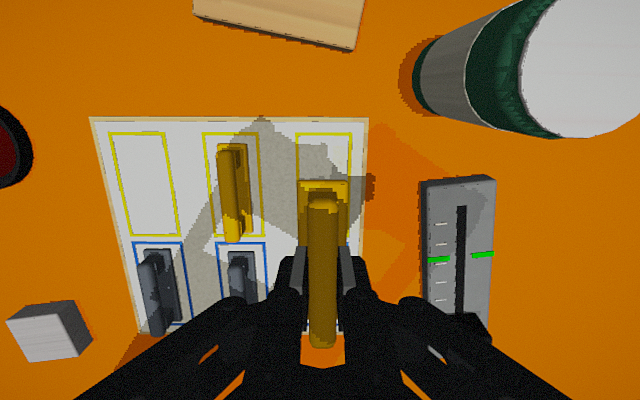

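Call:
apply_moves:
  rows:
    - [0,0.1,3,0,0,0]
    - [0,0.1,6,0,0,0]
    - [0,0.1,8.5,0,0,0]
    - [0,0.1,10,0,0,0]
    - [0,0.1,10.8,0,0,0]
    - [0,0.1,11.3,0,0,0]
    - [0,0.1,11.6,0,0,0]
    - [0,0.1,11.8,0,0,0]
    - [0,0.1,11.9,0,0,0]
    - [0,0.1,11.9,0,0,0]

```text
t: 47.15
tool_pos: [0.6046, -0.2864, 0.0171]
tool_rot: [-3.141, -0.04, -0.002]
contact_force: [-1.2, 1.1, 2.7]
opening: 0.0129
```

Call:
apply_moves:
  rows:
    - [0,0,0,0,0,0]
    - [0,0,0,0,0,0]
    - [0,0,0,0,0,0]
    - [0,0,0,0,0,0]
    - [0,0,-2,0,0,0]
    - [0,0,-6,0,0,0]
    - [0,0,-11,0,0,0]
    - [0,0,-16,0,0,0]
    - [0,0,-20,0,0,0]
    - [0,0,-24,0,0,0]
    - [0,0,-24,0,0,0]
  grip: 0.55

```text
t: 48.25
tool_pos: [0.6071, -0.2881, 0.2662]
tool_rot: [3.134, 0.041, 0.02]
contact_force: [0.1, -0.2, 0.4]
opening: 0.0386
```

```bash
python3 - <<'E'
from pulls import *
st(); d=cam('wrist'); cv2.imwrite('pics/w27.png',d['color']); print(delta((.494,.2,.30),down(-np.pi/2)))
E
```

```text
t 48.25 p [ 0.6071 -0.2881  0.2662] rv [3.134 0.041 0.02 ] F [ 0.1 -0.2  0.4] op 0.0386 q [-0.55  0.13  1.47  0.    1.52  0.99]
[ -9.9  -49.    -4.08   0.05  -0.09   0.3 ]
```

View pics/w27.png

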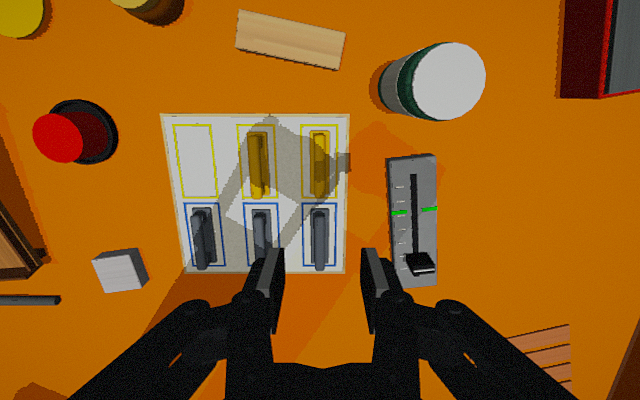

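The second brass pull is in the right yellow outline at (319,163). Now for the last one.

Call:
apply_moves:
  rows:
    - [-1,-5,-1,0,0,0]
    - [-2,-10,-2,0,0,0]
    - [-3,-14,-3,0,0,0]
    - [-4,-18,-4,0,0,0.2]
    - [-5,-22,-4,0,0,0.3]
    - [-6,-26,-4,0,0,0.3]
    - [-7,-30,-4,0,0,0.3]
    - [-8,-34,-4,0,0,0.3]
    - [-9,-38,-4,0,0,0.3]
    - [-10,-42,-4,0,0,0.3]
    - [-10,-46,-4,0,0,0.3]
    - [-10,-49,-4,0,0,0.3]
    - [-10,-49,-4,0,0,0.3]
    - [-10,-49,-4,0,0,0.3]
    - [-10,-49,-4,0,0,0.3]

```text
t: 49.8
tool_pos: [0.4929, 0.1991, 0.2981]
tool_rot: [3.137, -0.002, 0.01]
contact_force: [0.2, -0.2, -0.8]
opening: 0.0387
```

```bash
python3 - <<'E'
from pulls import *
st(); d=cam('wrist')
overlay(d,('bFL',),'w28.png')
pick('bFL')
E
```

```text
t 49.8 p [0.4929 0.1991 0.2981] rv [ 3.137e+00 -2.000e-03  1.000e-02] F [ 0.2 -0.2 -0.8] op 0.0387 q [ 0.25 -0.21  1.75 -0.01  1.59  1.82]
pick bFL off 0.08 [ 8.58 -7.89 15.28  0.1   2.33 -1.82]
pick bFL off 0 [10.19 -8.09 23.11  0.1   2.33 -1.82]
```

View pics/w28.png

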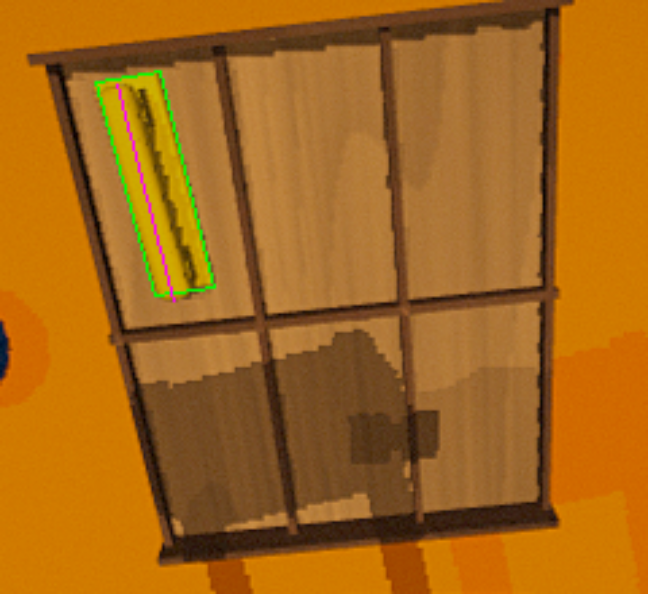

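Call:
apply_moves:
  rows:
    - [3,-3,3,0,0.8,-0.6]
    - [6,-6,6,0,1.6,-1.2]
    - [8.5,-7.9,9,0.1,2.33,-1.8]
    - [8.6,-7.9,12,0.1,2.33,-1.82]
    - [8.6,-7.9,15.2,0.1,2.33,-1.82]
    - [9,-7.95,17.2,0.1,2.33,-1.82]
    - [9.4,-8,19.2,0.1,2.33,-1.82]
    - [9.8,-8.05,21.1,0.1,2.33,-1.82]
    - [10,-8.05,22.1,0.1,2.33,-1.82]
    - [10.1,-8.1,22.7,0.1,2.33,-1.82]
    - [10.2,-8.1,23.1,0.1,2.33,-1.82]
    - [10.2,-8.1,23.1,0.1,2.33,-1.82]
    - [10.2,-8.1,23.1,0.1,2.33,-1.82]
  grip: 0.55

```text
t: 51.15
tool_pos: [0.5974, 0.2788, 0.0688]
tool_rot: [-3.111, -0.246, -0.331]
contact_force: [0.2, 0.0, 0.1]
opening: 0.0384
```

```bash
python3 - <<'E'
from pulls import *
st(); pick('bFL'); d=cam('wrist'); cv2.imwrite('pics/w29.png',d['color'])
E
```

```text
t 51.15 p [0.5974 0.2788 0.0688] rv [-3.111 -0.246 -0.331] F [0.2 0.  0.1] op 0.0384 q [ 0.35  0.16  1.79 -0.06  0.98  1.79]
pick bFL off 0.08 [-0.08  0.01 -7.9  -0.   -0.02 -0.  ]
pick bFL off 0 [-0.09  0.01  0.1  -0.   -0.02 -0.  ]
```

View pics/w29.png

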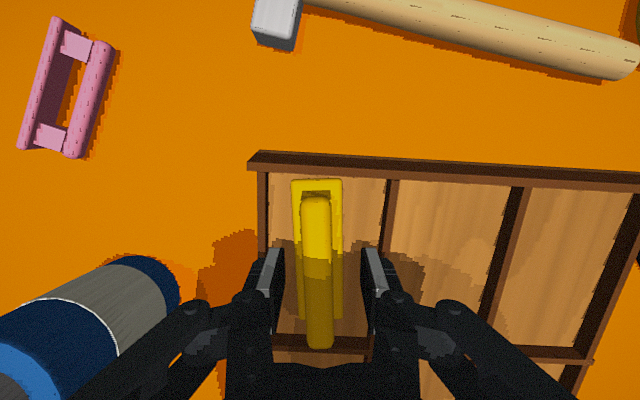

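Centred between the pads at (317,272). Grip and lift.

Call:
apply_moves:
  rows:
    - [0,0,0,0,0,0]
    - [0,0,0,0,0,0]
    - [0,0,0,0,0,0]
    - [0,0,0,0,0,0]
    - [0,0,0,0,0,0]
    - [0,0,0,0,0,0]
    - [0,0,-1,0,0,0]
    - [0,0,-3,0,0,0]
    - [0,0,-6,0,0,0]
    - [0,0,-9,0,0,0]
    - [0,0,-12,0,0,0]
    - [0,0,-12,0,0,0]
    - [0,0,-12,0,0,0]
  grip: 0.95

```text
t: 52.5
tool_pos: [0.5722, 0.2764, 0.1864]
tool_rot: [-3.11, -0.247, -0.332]
contact_force: [0.1, 0.1, -2.3]
opening: 0.0133
```

```bash
python3 - <<'E'
from pulls import *
st(); place(.052,.08,h=.016); d=cam('wrist'); cv2.imwrite('pics/w30.png',d['color']); held(d)
E
```

```text
t 52.5 p [0.5722 0.2764 0.1864] rv [-3.11  -0.247 -0.332] F [ 0.1  0.1 -2.3] op 0.0133 q [ 0.36 -0.02  1.77 -0.06  1.18  1.79]
place 0.12 [-4.560e+00  4.016e+01  4.710e+00 -2.000e-02 -2.430e+00  1.560e+00]
place 0 [-7.080e+00  4.001e+01  1.644e+01 -2.000e-02 -2.430e+00  1.560e+00]
-0.005 [[319.0, 211.0], [319.0, 356.0], [346.0, 192.0], [293.0, 192.0]]
0 [[319.0, 200.0], [319.0, 349.0], [346.0, 182.0], [293.0, 182.0]]
0.005 [[319.0, 189.0], [319.0, 341.0], [346.0, 172.0], [292.0, 172.0]]
```

View pics/w30.png

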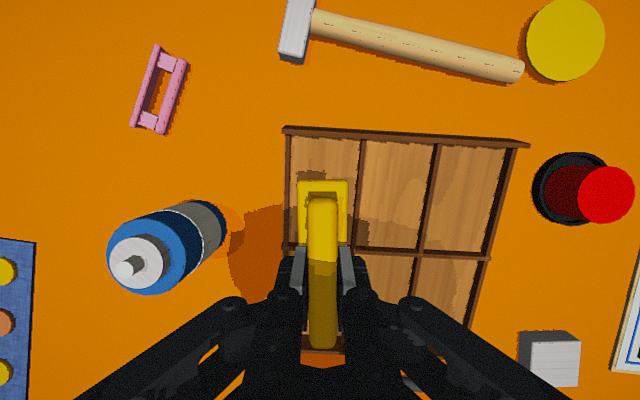

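Call:
apply_moves:
  rows:
    - [-0.4,4,0,0,-0.5,0.3]
    - [-0.9,8,0,0,-1,0.6]
    - [-1.3,12,0,0,-1.5,0.9]
    - [-1.8,16,0.3,0,-2,1.2]
    - [-2.3,20,0.9,0,-2.4,1.56]
    - [-2.7,24,1.5,0,-2.4,1.56]
    - [-3.2,28,2.2,0,-2.4,1.56]
    - [-3.6,32,3,0,-2.4,1.56]
    - [-4,36,3.8,0,-2.4,1.56]
    - [-4.4,39,4.5,0,-2.4,1.56]
    - [-4.5,40.1,4.7,0,-2.4,1.56]
    - [-4.5,40.1,4.7,0,-2.4,1.56]
    - [-4.5,40.1,4.7,0,-2.4,1.56]
    - [-4.5,40.1,4.7,0,-2.4,1.56]

```text
t: 53.95
tool_pos: [0.6004, -0.1246, 0.1347]
tool_rot: [-3.14, -0.036, 0.0]
contact_force: [-0.1, 0.7, -2.0]
opening: 0.0132
```

```bash
python3 - <<'E'
from pulls import *
st(); place(.052,.08,h=.016); d=cam('wrist'); cv2.imwrite('pics/w31.png',d['color'])
E
```

```text
t 53.95 p [ 0.6004 -0.1246  0.1347] rv [-3.14  -0.036  0.   ] F [-0.1  0.7 -2. ] op 0.0132 q [-0.33  0.1   1.73  0.    1.31  1.22]
place 0.12 [ 0.04  0.18 -0.13 -0.01  0.    0.02]
place 0 [ 4.000e-02  1.900e-01  1.187e+01 -1.000e-02  0.000e+00  2.000e-02]
```

View pics/w31.png

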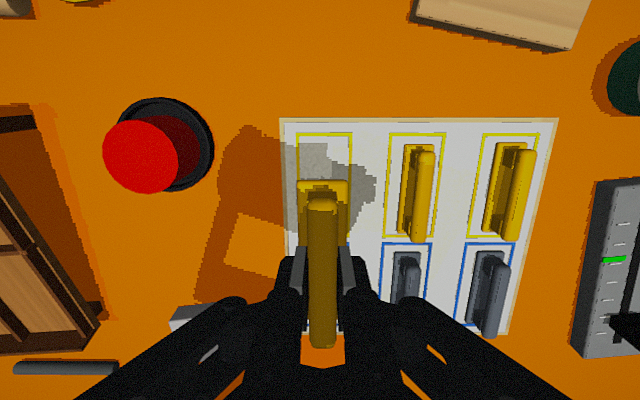

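Call:
apply_moves:
  rows:
    - [0,0.1,3,0,0,0]
    - [0,0.15,6,0,0,0]
    - [0,0.15,8.5,0,0,0]
    - [0,0.15,10,0,0,0]
    - [0,0.15,10.8,0,0,0]
    - [0,0.15,11.3,0,0,0]
    - [0,0.15,11.6,0,0,0]
    - [0,0.15,11.8,0,0,0]
    - [0,0.15,11.9,0,0,0]
    - [0,0.15,11.9,0,0,0]

```text
t: 55.0
tool_pos: [0.6012, -0.1262, 0.0168]
tool_rot: [-3.141, -0.037, -0.003]
contact_force: [-0.8, -0.1, 1.6]
opening: 0.0131
```

Call:
apply_moves:
  rows:
    - [0,0,0.1,0,0,0]
    - [0,0,0.1,0,0,0]
    - [0,0,0.1,0,0,0]

```text
t: 55.3
tool_pos: [0.6016, -0.1264, 0.0168]
tool_rot: [-3.141, -0.037, -0.004]
contact_force: [-3.3, 0.9, 5.7]
opening: 0.0132
```

Call:
apply_moves:
  rows:
    - [0,0,0,0,0,0]
    - [0,0,0,0,0,0]
    - [0,0,0,0,0,0]
    - [0,0,0,0,0,0]
    - [0,0,-2,0,0,0]
    - [0,0,-6,0,0,0]
    - [0,0,-11,0,0,0]
    - [0,0,-16,0,0,0]
    - [0,0,-20,0,0,0]
    - [-3,4,-24,0,0,0]
    - [-6,8,-26,0,0,0]
    - [-6,8,-26,0,0,0]
    - [-6,8,-26,0,0,0]
  grip: 0.55

```text
t: 56.6
tool_pos: [0.5426, -0.2097, 0.2784]
tool_rot: [3.14, 0.032, 0.008]
contact_force: [0.3, 0.1, -0.1]
opening: 0.0389
```

```bash
python3 - <<'E'
from pulls import *
st(); d=cam('wrist'); np.savez('w32.npz',**d); cv2.imwrite('pics/w32.png',d['color']); crop(d,200,20,240,200,3,'w32c.png')
E
```

```text
t 56.6 p [ 0.5426 -0.2097  0.2784] rv [3.14  0.032 0.008] F [ 0.3  0.1 -0.1] op 0.0389 q [-0.5  -0.08  1.66  0.    1.55  1.05]
```

View pics/w32.png

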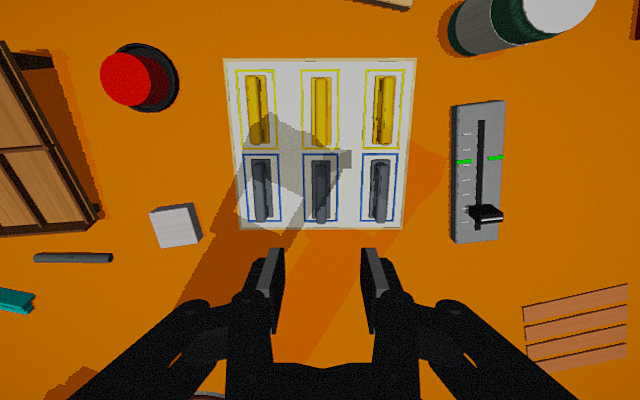

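View pics/w32c.png

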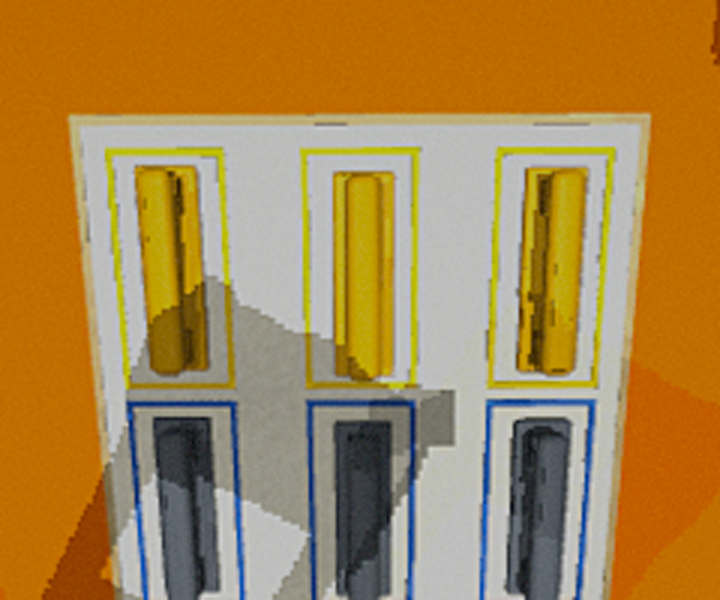

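All six pulls lie in outlines of their colour, with margin all round. Now the speed control, starting with an enlarged crop.

```bash
python3 - <<'E'
from pulls import *
d=dict(np.load('w32.npz')); crop(d,435,90,90,160,3.7,'w32f.png')
E
```

```text
(no output)
```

View pics/w32f.png

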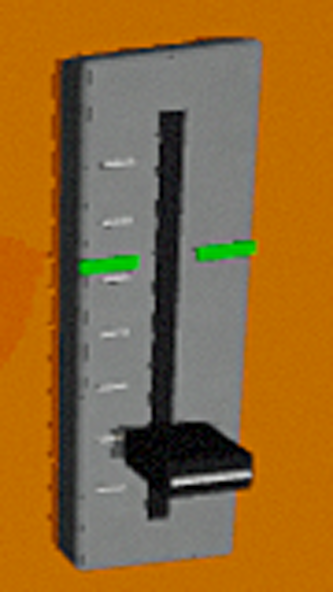

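Call:
apply_moves:
  rows:
    - [-2,5,-1,0,0,0]
    - [-4,10,-1,0,0,-0.5]
    - [-6,15,-1,0,0,-1]
    - [-6.5,20,-1,0,0,-1.3]
    - [-6.5,20.5,-1,0,0,-1.3]
    - [-6.5,20.5,-1,0,0,-1.3]
    - [-6.5,20.5,-1,0,0,-1.3]
  grip: 0.3

```text
t: 57.35
tool_pos: [0.4827, -0.4132, 0.2847]
tool_rot: [-3.131, -0.213, -0.003]
contact_force: [0.2, 1.0, 0.6]
opening: 0.0601
```

```bash
python3 - <<'E'
from pulls import *
st(); d=cam('wrist'); np.savez('w33.npz',**d); cv2.imwrite('pics/w33.png',d['color']); crop(d,270,60,110,160,3.7,'w33f.png')
E
```

```text
t 57.35 p [ 0.4827 -0.4132  0.2847] rv [-3.131e+00 -2.130e-01 -3.000e-03] F [0.2 1.  0.6] op 0.0601 q [-0.83  0.05  1.53  0.    1.57  0.61]
```

View pics/w33.png

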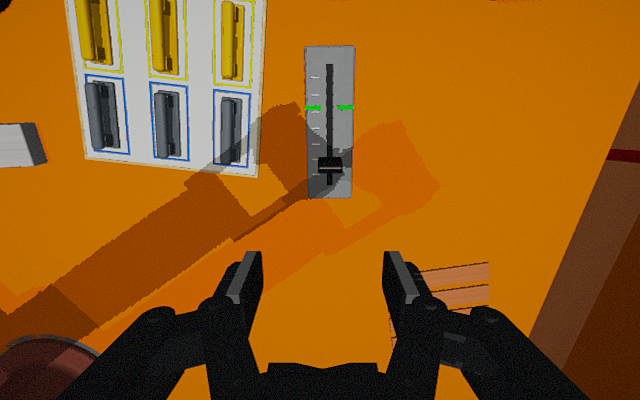

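View pics/w33f.png

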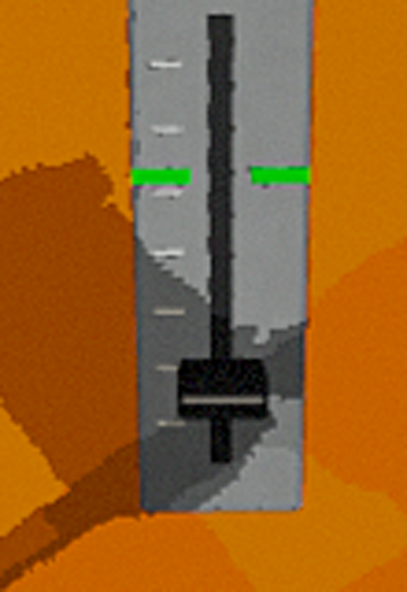

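```bash
python3 - <<'E'
from pulls import *
d=dict(np.load('w33.npz'))
g=bp(d,*uv(223,398,270,60,3.7),.058); m=(bp(d,*uv(160,177,270,60,3.7),.022)+bp(d,*uv(281,175,270,60,3.7),.022))/2
F=[uv(*p,270,60,3.7) for p in[(302,509),(141,511)]]
a=bp(d,*uv(221,20,270,60,3.7),.022);b=bp(d,*uv(221,462,270,60,3.7),.022)
print('grip',g,'mark',m,'ang',np.arctan2(*(m-g)[[1,0]]),'dist',np.linalg.norm((m-g)[:2]),'track',a,b,np.arctan2(*(a-b)[[1,0]]),np.linalg.norm(a-b))
for s in(-.007,.007): print(pj(d,g+[s,0,0])*1.0)
print(delta((g[0],g[1],.03),down(-np.pi/2+.14)), delta((g[0],g[1],.09),down(-np.pi/2+.14)))
E
```

```text
grip [ 0.47963866 -0.42406726  0.058     ] mark [ 0.54620382 -0.41431838  0.022     ] ang 0.14542245110847737 dist 0.06727525716975548 track [ 0.59388767 -0.40760521  0.022     ] [ 0.44765906 -0.42873342  0.022     ] 0.14349449967955158 0.14774710340934072
[[329.0707385  172.82931651]]
[[330.75008942 161.50856209]]
[-0.55  1.13 25.52 -0.03 -0.03 -0.04] [-0.53  1.11 19.52 -0.03 -0.03 -0.04]
```

Call:
apply_moves:
  rows:
    - [-0.5,1.1,4,0,0,0]
    - [-0.5,1.1,8,0,0,0]
    - [-0.5,1.1,12,0,0,0]
    - [-0.5,1.1,16,0,0,0]
    - [-0.5,1.1,19,0,0,0]
    - [-0.5,1.1,21,0,0,0]
    - [-0.5,1.1,23,0,0,0]
    - [-0.5,1.1,24.5,0,0,0]
    - [-0.5,1.1,25.3,0,0,0]
    - [-0.5,1.1,25.3,0,0,0]
    - [-0.5,1.1,25.3,0,0,0]
  grip: 0.3
  squeeze: 25

```text
t: 58.5
tool_pos: [0.4807, -0.4239, 0.0331]
tool_rot: [-3.133, -0.215, -0.005]
contact_force: [0.4, -0.1, 0.4]
opening: 0.0601
```

Call:
apply_moves:
  rows:
    - [0,0,0,0,0,0]
    - [0,0,0,0,0,0]
    - [0,0,0,0,0,0]
    - [0,0,0,0,0,0]
    - [0,0,0,0,0,0]
    - [0,0,0,0,0,0]
    - [0,0,0,0,0,0]
  grip: 0.75

```text
t: 59.2
tool_pos: [0.4812, -0.4221, 0.0348]
tool_rot: [-3.129, -0.215, -0.006]
contact_force: [-2.1, 9.1, 8.0]
opening: 0.0295
```

```bash
python3 - <<'E'
from pulls import *
st(); d=cam('wrist'); cv2.imwrite('pics/w34.png',d['color'])
o=ctrl.get_obs();p=o['tool_pos'];u=np.array([np.cos(.144),np.sin(.144),0])
print(delta(p+.0673*u,R.from_rotvec(o['tool_rot'])))
E
```

```text
t 59.2 p [ 0.4812 -0.4221  0.0348] rv [-3.129 -0.215 -0.006] F [-2.1  9.1  8. ] op 0.0295 q [-0.84  0.28  1.71  0.01  1.16  0.59]
[ 6.73 -0.05  0.03  0.    0.    0.  ]
```

View pics/w34.png

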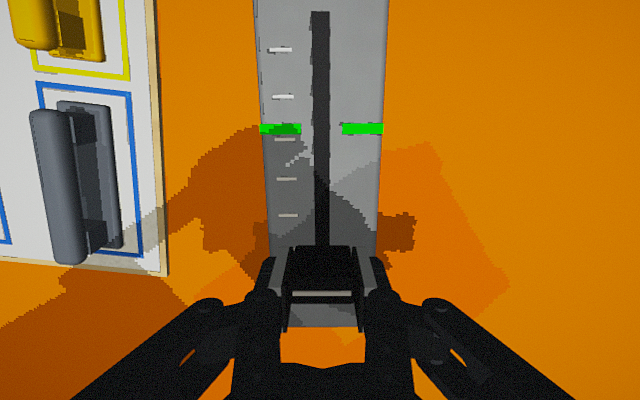

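Call:
apply_moves:
  rows:
    - [0.7,0.1,0,0,0,0]
    - [1.5,0.1,0,0,0,0]
    - [2.3,0.1,0,0,0,0]
    - [3.1,0.1,0,0,0,0]
    - [3.9,0.1,0,0,0,0]
    - [4.7,0.1,0,0,0,0]
    - [5.4,0.1,0,0,0,0]
    - [6,0.1,0,0,0,0]
    - [6.4,0.1,0,0,0,0]
    - [6.7,0.1,0,0,0,0]
    - [6.7,0.1,0,0,0,0]
    - [6.7,0.1,0,0,0,0]
    - [6.7,0.1,0,0,0,0]

```text
t: 60.55
tool_pos: [0.5481, -0.4124, 0.0349]
tool_rot: [-3.126, -0.215, -0.006]
contact_force: [-0.5, 5.9, 1.5]
opening: 0.0293
```

```bash
python3 - <<'E'
from pulls import *
st(); p=ctrl.get_obs()['tool_pos']; print(np.linalg.norm((p-np.array([.4812,-.4221,0]))[:2])); d=cam('wrist'); cv2.imwrite('pics/w35.png',d['color'])
E
```

```text
t 60.55 p [ 0.5481 -0.4124  0.0349] rv [-3.126 -0.215 -0.006] F [-0.5  5.9  1.5] op 0.0293 q [-0.76  0.37  1.59  0.01  1.18  0.67]
0.06757908808696725
```

View pics/w35.png

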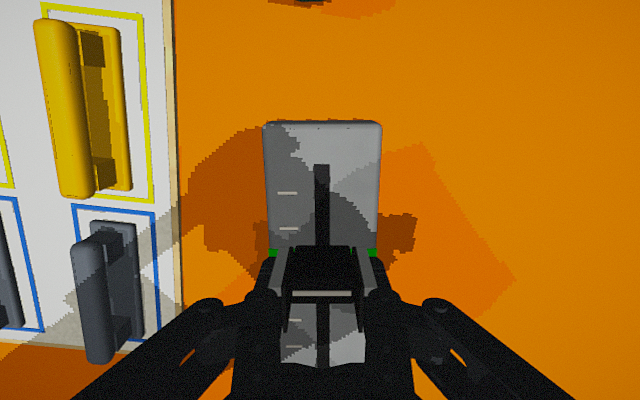

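Moved 67.6 mm. Release, rise, and look.

Call:
apply_moves:
  rows:
    - [0,0,0,0,0,0]
    - [0,0,0,0,0,0]
    - [0,0,0,0,0,0]
    - [0,0,0,0,0,0]
    - [0,0,0,0,0,0]
    - [0,0,-2,0,0,0]
    - [0,0,-6,0,0,0]
    - [0,0,-11,0,0,0]
    - [0,0,-16,0,0,0]
    - [0,0,-21,0,0,0]
    - [-3,0,-24,0,0,0]
    - [-6,0,-26,0,0,0]
    - [-6,0,-26,0,0,0]
    - [-6,0,-26,0,0,0]
  grip: 0.3

```text
t: 62.0
tool_pos: [0.4877, -0.4232, 0.2953]
tool_rot: [-3.127, -0.214, -0.008]
contact_force: [0.6, 0.3, -1.4]
opening: 0.0595
```

```bash
python3 - <<'E'
from pulls import *
st(); d=cam('wrist'); np.savez('w36.npz',**d); cv2.imwrite('pics/w36.png',d['color']); crop(d,270,40,110,160,3.7,'w36f.png')
E
```

```text
t 62.0 p [ 0.4877 -0.4232  0.2953] rv [-3.127 -0.214 -0.008] F [ 0.6  0.3 -1.4] op 0.0595 q [-0.83  0.07  1.49  0.01  1.59  0.6 ]
```

View pics/w36.png

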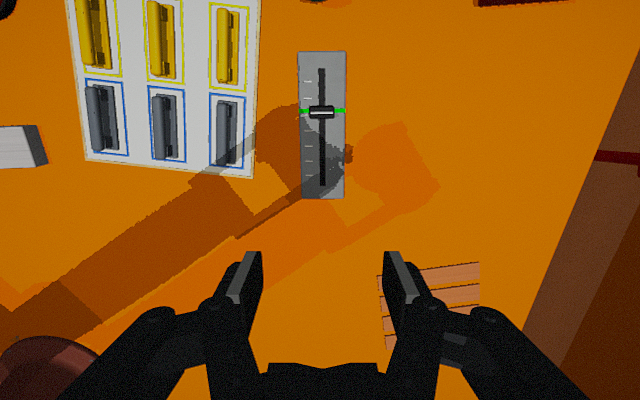

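View pics/w36f.png

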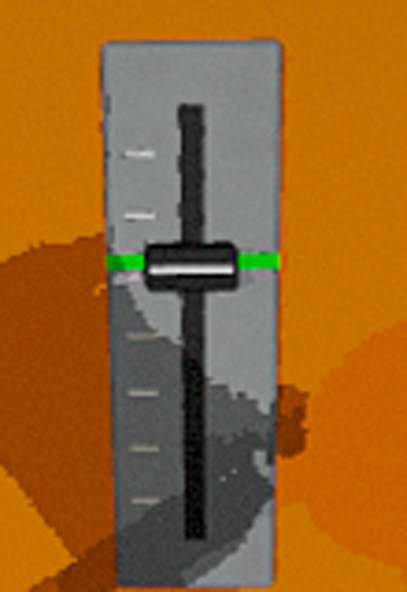

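```bash
python3 - <<'E'
from pulls import *
d=dict(np.load('w36.npz')); U=lambda x,y:uv(x,y,270,40,3.7)
g=bp(d,*U(191,268),.058); m=(bp(d,*U(125,262),.022)+bp(d,*U(260,262),.022))/2
print(g,m,(g-m)@[np.cos(.144),np.sin(.144),0])
t=cam('top'); cv2.imwrite('pics/top2.png',t['color']); crop(t,300,140,210,110,3.8,'top2c.png')
print(bp(t,308,177,.049))
E
```

```text
[ 0.54635778 -0.41420357  0.058     ] [ 0.54610529 -0.4144201   0.022     ] 0.0002809510791534942
[0.61715257 0.076168   0.049     ]
```

View pics/top2.png

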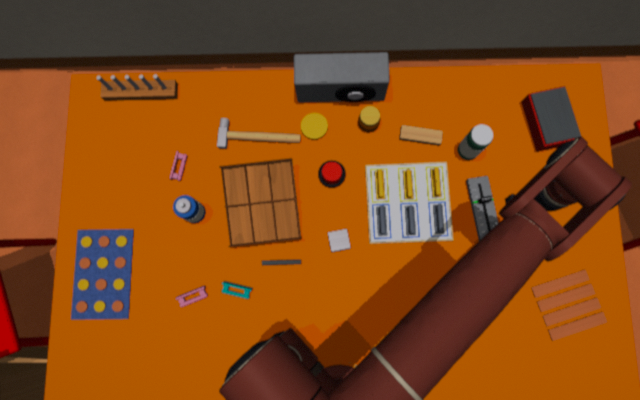

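View pics/top2c.png

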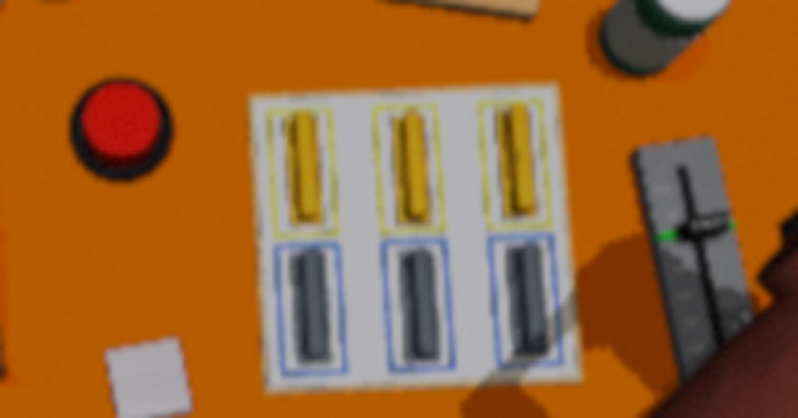

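```bash
python3 - <<'E'
from pulls import *
t=cam('top'); c=bp(t,*uv(121,118,300,140,3.8),.049); print('cap',c, np.hypot(c[0]-.6342,c[1]-.0105))
ctrl.finish_job(); st()
E
```

```text
cap [0.63414893 0.01023644 0.049     ] 0.00026846456949161326
the job is handed in; nothing more can be done
the job is handed in; nothing more can be done
```

The stall is ready for lacquering and the job is handed in at about t = 62 s of the 210 s allowed; no verdict was reported.

- **Cap:** it came off the spray can and sits upright in the black dish. The last top view puts it about 0.3 mm from the dish centre.
- **Pulls:** all six were in the tray. The three brass ones lie in the yellow outlines and the three pewter ones in the blue. Each is foot down and lengthwise, with clear margin all round in the wrist and top views.
- **Speed control:** I slid it 67.6 mm, and its grip now stands within about 0.3 mm of the green mark.

The gripper was open and well above the table at hand-in. In the last top view the bystanders and the pink and turquoise look-alikes looked unmoved. None of my checks failed. The largest disagreement was about 4 mm between the two fixed cameras on the cap's starting position, which the wrist camera settled before I gripped it. I saw no sign that any pull had been knocked aside.

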